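# Cull the faulty brackets and close the sample box

### The job

Sort the batch of aluminium T-brackets on the inspection bench: the sound ones (straight, full length, with complete foot and rib) go into the sample box, and every misshapen one (short, bent, chipped or with a broken rib) goes into the open reject bin. When the whole batch is sorted, and not before, put the loose lid on the sample box so that it sits square and flat, fully closed. Leave everything else on the bench where it is.

Things in the scene. Friction and masses are not known exactly. Their poses are not given: they have to be found in the camera images.
- bracket1: Loose aluminium inverted-T bracket on its foot: foot 40 mm wide (y), 8 mm thick; upright rib 10 mm thick along its middle (x), top 40 mm above the underside. Origin: on the underside, under the rib's line. Grip across the rib from above. May be absent. SOUND: straight, foot and rib both 90 mm long, origin at mid-length.
- bracket2: Loose aluminium inverted-T bracket on its foot: foot 40 mm wide (y), 8 mm thick; upright rib 10 mm thick along its middle (x), top 40 mm above the underside. Origin: on the underside, under the rib's line. Grip across the rib from above. May be absent. SOUND: straight, foot and rib both 90 mm long, origin at mid-length.
- bracket3: Loose aluminium inverted-T bracket on its foot: foot 40 mm wide (y), 8 mm thick; upright rib 10 mm thick along its middle (x), top 40 mm above the underside. Origin: on the underside, under the rib's line. Grip across the rib from above. May be absent. SOUND: straight, foot and rib both 90 mm long, origin at mid-length.
- bracket4: Loose aluminium inverted-T bracket on its foot: foot 40 mm wide (y), 8 mm thick; upright rib 10 mm thick along its middle (x), top 40 mm above the underside. Origin: on the underside, under the rib's line. Grip across the rib from above. May be absent. FAULTY, short: foot and rib only 58 mm long, origin at mid-length.
- bracket5: Loose aluminium inverted-T bracket on its foot: foot 40 mm wide (y), 8 mm thick; upright rib 10 mm thick along its middle (x), top 40 mm above the underside. Origin: on the underside, under the rib's line. Grip across the rib from above. May be absent. FAULTY, bent sideways 37 degrees at the origin: one 47 mm arm lies along -x (grip at x = -20 mm), the other 37 degrees from +x towards +y.
- bracket6: Loose aluminium inverted-T bracket on its foot: foot 40 mm wide (y), 8 mm thick; upright rib 10 mm thick along its middle (x), top 40 mm above the underside. Origin: on the underside, under the rib's line. Grip across the rib from above. May be absent. FAULTY, chipped: 90 mm long, rib complete, but a foot corner is missing at the +x, +y end (42 by 18 mm). Origin at mid-length.
- bracket7: Loose aluminium inverted-T bracket on its foot: foot 40 mm wide (y), 8 mm thick; upright rib 10 mm thick along its middle (x), top 40 mm above the underside. Origin: on the underside, under the rib's line. Grip across the rib from above. May be absent. FAULTY, rib broken: foot complete, 90 mm long, origin at its middle; rib only from x = -45 to +3 mm (grip at x = -21 mm).
- samplebox: Fixed open grey plastic sample box, outside 182 mm (x) by 134 mm (y) by 62 mm high, walls and floor 5 mm thick (inside 172 by 124 mm), small steel latches on its long sides. Origin: centre of its underside. Three brackets fit side by side with their ribs along its y, 45 mm apart.
- lid: Loose grey lid: plate 182 (x) by 134 (y) by 5 mm over a step 166 by 118 by 6 mm that fits inside the box's walls (3 mm play per side). Solid black grip bar, 80 mm long (x), 14 mm thick, on its middle, 11 to 39 mm above the lowest face. Origin: centre of the lowest face (under the step); closed, it lies 56 mm above the sample box's origin. Either way round fits.
- rejectbin: Fixed open green plastic reject bin with an outward rim, no lid, larger than the sample box: outside 220 mm (x) by 160 mm (y) by 60 mm high, walls and floor 5 mm. Origin: centre of its underside.
- vblock: Bystander among the brackets: dark steel V-block, 60 by 45 mm, 45 mm high, a V groove along its top. Not part of the batch.
- jar: Bystander: standing jar, 60 mm wide, 75 mm high. Origin: centre of its underside.
- screwdriver: Bystander: screwdriver lying on the table.
- caliper: Bystander: caliper lying on the table, 170 mm long.
- marker: Bystander: marker pen lying on the table, 120 mm long.
- ringgauge: Bystander: steel ring gauge lying flat, 56 mm across, 18 mm high.
Not all that is in view belongs to the job. What is shaped like the lid but red is not meant. Leave any red look-alike of the bracket5 alone.

How it is judged:
On the way, in this order (a step that is already met when the one before it is completed fails the run):
1. all sound brackets lie in the sample box and all faulty ones in the reject bin (x of bracket1 in the frame of samplebox between -0.086 and 0.086 m and y of bracket1 in the frame of samplebox between -0.062 and 0.062 m and z of each of bracket1, bracket2, bracket3 in the frame of samplebox below 0.05 m and x of bracket2 in the frame of samplebox between -0.086 and 0.086 m and y of bracket2 in the frame of samplebox between -0.062 and 0.062 m and x of bracket3 in the frame of samplebox between -0.086 and 0.086 m and y of bracket3 in the frame of samplebox between -0.062 and 0.062 m and x of bracket4 in the frame of rejectbin between -0.105 and 0.105 m and y of bracket4 in the frame of rejectbin between -0.075 and 0.075 m and z of each of bracket4, bracket5, bracket6, bracket7 in the frame of rejectbin below 0.05 m and x of bracket5 in the frame of rejectbin between -0.105 and 0.105 m and y of bracket5 in the frame of rejectbin between -0.075 and 0.075 m and x of bracket6 in the frame of rejectbin between -0.105 and 0.105 m and y of bracket6 in the frame of rejectbin between -0.075 and 0.075 m and x of bracket7 in the frame of rejectbin between -0.105 and 0.105 m and y of bracket7 in the frame of rejectbin between -0.075 and 0.075 m and linear speed of each of bracket1, bracket2, bracket3, bracket4, bracket5, bracket6, bracket7 below 0.05 m/s), for 0.2 s.
2. the lid is closed on the sample box (x of lid in the frame of samplebox between -0.006 and 0.006 m and y of lid in the frame of samplebox between -0.006 and 0.006 m and z of lid in the frame of samplebox between 0.0535 and 0.0585 m and angle between the x axis of lid and the x axis of samplebox, either way round below 0.08 rad and angle between lid's own z axis and vertical below 0.03 rad), for 0.2 s.
At the end, for the whole second after the job is handed in: Every sound bracket present is inside the sample box, every faulty one inside the reject bin, and the lid is seated on the sample box: centred within 6 mm along each side, turned by less than 4.5 degrees, flat, its step down inside the walls (height within 2.5 mm); everything released and at rest (all of step 1 and all of step 2 and linear speed of lid below 0.03 m/s); the robot touches nothing.
It fails at once if a bystander (V-block, jar, screwdriver, caliper, marker or ring gauge) is moved more than 6 cm (distance of any of vblock, jar, screwdriver, caliper, marker, ringgauge from where it was at the start of the episode above 0.06 m).
Of bracket1, bracket2, bracket3 only 2 to 3 are there at a start; the rules pass over those that are not, and their reading is None.
Of bracket4, bracket5, bracket6, bracket7 only 3 to 4 are there at a start; the rules pass over those that are not, and their reading is None.
At some moment in a run one of bracket1, bracket2, bracket3, bracket4, bracket5, bracket6, bracket7, lid may be knocked a few centimetres aside while the robot is not near it.
It also fails if it takes over 208 s, if anything falls off the work surface, if the arm or the gripper's body presses on something with over 40 N, if the wrist force passes 120 N, or if a joint passes its speed limit or range.

### The arm

A 6-joint arm with a two-finger parallel gripper is mounted at the origin on the work surface. World frame = base frame: x ahead of the robot, y to its left, z up, the work surface at z = 0. Lengths are in m, angles in rad, forces in N, time in s.
With the tool pointing down it reaches from about 0.25 to 0.775 m from the base axis. Payload 8.9 kg.
Tool frame: the origin (TCP) lies at the very end of the fingers, on their centre line; the grasp point (between the pads) lies 19 mm behind it (robot.grip_depth is the distance from the TCP to the grasp point, in m); z points along the fingers, x is the direction in which the jaws open and shut, and the axes are right-handed (so a half turn about z gives the same grasp; the last joint's range is limited). The gripper opens to 85 mm and grips with 20 to 120 N. Pads are 22 mm wide; open, the fingers measure 114 mm over their backs; the gripper's body (76 mm by 85 mm) begins 54 mm behind the grasp point. The pads swing forward as they close: fully open they stand 13 mm farther back than shut.
Start: joints at [1.006, 0.291, -0.153, 1.127, 0, 1.431], TCP at [0.217, 0.478, 0.231] pointing down, gripper open.
Joint ranges: [-2.52, 2.52], [-0.91, 1.74], [-1.3, 1.37], [-1.96, 2.02], [-1.52, 1.47], [-3.14, 3.14]. Speed limits (rad/s): [2.22, 2.22, 2.79, 3.14, 3.14, 3.14].

### API

Orientations are given as a 3x3 rotation matrix whose columns are the frame's x, y, z axes.
In Python, from cell import sensors, read_camera, close_job, robot gives the robot as it stands.
- The arm moves only by the tool play_rows, never from a script. Its arguments are lists of equal length, an entry for each row: "offset": the shift along the world's x, y, z in mm, a list of three; "spin": the turn about the world's z in degrees. A call has 1 to 10 rows; each row shifts and turns the commanded pose from where the row before left it; what a row does not reach is not made up. A row lasts 1/10 s, in which the tool goes at most 50 mm and 8.59 degrees, less where a joint would pass 70% of its speed; a pose out of reach is approached as far as the arm can. A call with a gripper value outside its range is refused whole. "gripper" is the finger opening in mm, from 0 to 85.4, set as the call begins (left out, the last holds). The fingers move at their own pace and stop on an object; the grip force is fixed at half the most. Time passes only in rows, so rows that do not move let the fingers close. It gives the time, the measured TCP pose, the force and the opening at its end, in the units of the state.
- sensors.get_obs(): the state, without advancing time (a new reading comes with each control period).
- read_camera(name): name is "scene" or "top" or "wrist"; returns a dict with "color" (420x560x3 uint8, red, green, blue), "z_map" (420x560 float32, m along the optical axis (not along the pixel's ray), 0 where there is no reading), "fx", "fy", "cx", "cy" (pixels), "k1" (the pictures are not rectified: a ray, as slopes to the right and down, at radius r is drawn at 1 + k1 r^2 times it, then the intrinsics apply), "eye" and "rotation" of the camera in the world. Camera axes: x right, y down, z forward; pixel columns grow to the right and rows downward; lengths in m; the calibration is good to about 2 mm. A picture is of the moment at which its call begins.
- close_job(): hands the job in, once; it reports no verdict.
The state is a dict: "time": time; "joint_pos": joint angles; "qd": joint speeds; "joint_efforts": joint torques, N m; "eef_pos": TCP position; "ee_rot": TCP orientation; "ft_force": force on the tool from outside, world axes, zero at the start; "moment": the same for the moment, N m; "gripper_width": opening from 0.0 (shut) to 1.0 (fully open).
Only numpy, scipy, OpenCV 4.12 (cv2) and the standard library are available. Lean on these libraries where they do the work, as an engineer would, in place of code of your own. Each camera call takes 0.05 s, during which the arm holds its last target.

## Working session

There is one attempt and no reset: what is moved stays moved. The work goes in short steps, Python scripts to look and compute and a tool call to move; the robot and the scene stay as the last step left them, time stands still between calls to the robot, and variables do not carry over. Pictures are saved under pics/ and viewed, and the job is handed in when it is done.

Besides the shell and the picture viewer there is one more tool, called after "Request:" as name(argument=value, ...) on one line, values as JSON. play_rows: Moves the arm, as the interface text tells. Its arguments: {"type":"object","properties":{"offset":{"type":"array","items":{"type":"array","items":{"type":"number"}}},"spin":{"type":"array","items":{"type":"number"}},"gripper":{"type":"number"}},"required":["offset","spin"]}

```bash
ls -la; mkdir -p pics
cat > h.py <<'E'
import numpy as np, cv2
from cell import sensors, read_camera, robot
def snap(name,fn=None):
    c=read_camera(name)
    if fn: cv2.imwrite('pics/'+fn,c['color'][:,:,::-1])
    return c
def cloud(c):
    h,w=c['z_map'].shape
    u,v=np.meshgrid(np.arange(w),np.arange(h))
    K=np.array([[c['fx'],0,c['cx']],[0,c['fy'],c['cy']],[0,0,1.]])
    p=np.stack([u,v],-1).reshape(-1,1,2).astype(float)
    n=cv2.undistortPoints(p,K,np.array([c['k1'],0,0,0.])).reshape(h,w,2)
    z=c['z_map']
    P=np.dstack([n[...,0]*z,n[...,1]*z,z])
    W=P@np.array(c['rotation']).T+np.array(c['eye'])
    W[z==0]=np.nan
    return W
E
python3 - <<'E'
from h import *
for n in ['scene','top','wrist']:
    c=snap(n,n+'0.png'); print(n,c['eye'],c['rotation'],c['fx'],c['cx'],c['cy'],c['k1'])
o=sensors.get_obs(); print(o)
E
```

```text
total 12
drwxr-xr-x  3 agent agent 4096 Dec  7 06:59 .
drwxr-xr-x 23 root  root  4096 Dec  7 06:59 ..
drwxr-xr-x  2 agent agent 4096 Dec  7 06:59 pics
scene [ 1.33087401 -0.49964171  0.72351598] [[ 0.56553497  0.44805022 -0.69240248]
 [ 0.82472313 -0.30866129  0.47387758]
 [-0.00139689 -0.83903469 -0.54407613]] 386.2873779234959 277.3414189077833 207.42464432242832 0.008669242908964604
top [0.33311735 0.07193945 1.18246972] [[-0.02581354 -0.99149064  0.12759302]
 [-0.99964112  0.02651626  0.00381169]
 [-0.00716255 -0.12744883 -0.99181928]] 422.5282838834238 286.24870687797016 214.71614307579588 -0.13405458386453548
wrist [0.13978943 0.51310223 0.37460113] [[ 4.13557397e-01  8.60616600e-01  2.97168885e-01]
 [ 9.10478038e-01 -3.90961554e-01 -1.34828800e-01]
 [ 1.45705809e-04  3.26325191e-01 -9.45257557e-01]] 302.5966683015966 280.65115953889995 206.95678477356097 0.00557976892781909
{'time': 0.15, 'joint_pos': array([ 1.00571617e+00,  2.91156086e-01, -1.53928062e-01,  1.12669669e+00,
       -1.90658179e-05,  1.43145975e+00]), 'qd': array([-0.00082829, -0.00369248,  0.0031668 , -0.00123014, -0.00180882,
       -0.00134335]), 'joint_efforts': array([ 8.08849782e-04, -5.37369776e+01,  3.31520534e+01,  1.14378324e-02,
       -1.82358167e-04,  2.40460008e-05]), 'eef_pos': array([0.21667004, 0.47785144, 0.23087081]), 'ee_rot': array([[ 4.12997841e-01,  9.10731861e-01, -5.11088465e-04],
       [ 9.10731479e-01, -4.12998140e-01, -8.41675541e-04],
       [-9.77619317e-04, -1.17854173e-04, -9.99999515e-01]]), 'ft_force': array([-0.48271712,  0.07972951,  0.53173417]), 'moment': array([-0.02861084, -0.02195912, -0.03097086]), 'gripper_width': 1.0005098731869553}
```

View pics/top0.png

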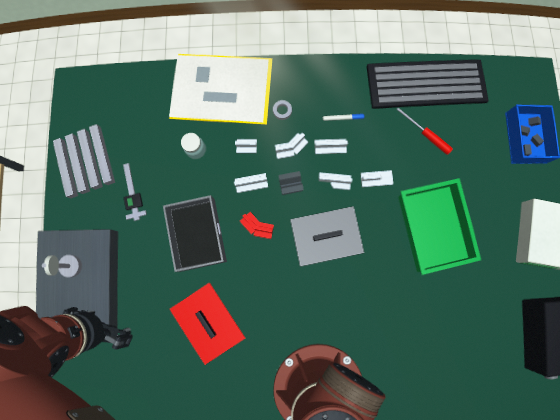

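View pics/scene0.png

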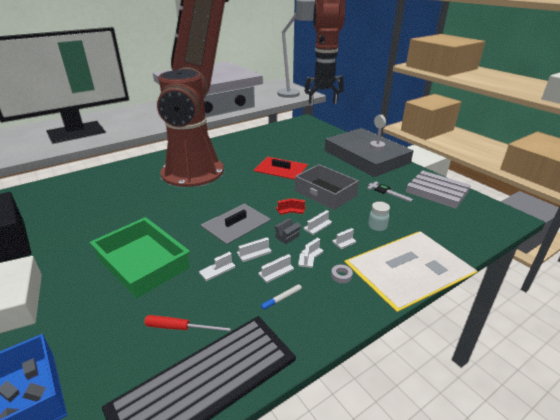

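Run:
```python
from h import *
c=snap('top'); W=cloud(c); np.save('W0.npy',W); cv2.imwrite('t.png',c['color'][:,:,::-1])
z=W[...,2]
# ortho height map: 1px=2mm; x up -> rows
im=np.zeros((500,700,3),np.uint8); 
col=c['color']
ok=np.isfinite(z)
r=((0.85-W[...,0])/0.002); q=((0.7-W[...,1])/0.002)
print(np.nanmin(W[...,0]),np.nanmax(W[...,0]),np.nanmin(W[...,1]),np.nanmax(W[...,1]))
hm=np.clip(z/0.1,0,1)*255
hm[~ok]=0
h=cv2.applyColorMap(hm.astype(np.uint8),cv2.COLORMAP_JET)
cv2.imwrite('pics/h0.png',h)
b=cv2.resize(c['color'][:,:,::-1],None,fx=2.6,fy=2.6,interpolation=cv2.INTER_CUBIC)
cv2.imwrite('pics/topL.png',b[:600,:780]);cv2.imwrite('pics/topR.png',b[:600,660:]);cv2.imwrite('pics/topBL.png',b[492:,:780]);cv2.imwrite('pics/topBR.png',b[492:,660:])
```

```text
-0.1447937978996086 1.6560915616288774 -1.4521291195783126 1.6387244521203894
```

View pics/h0.png

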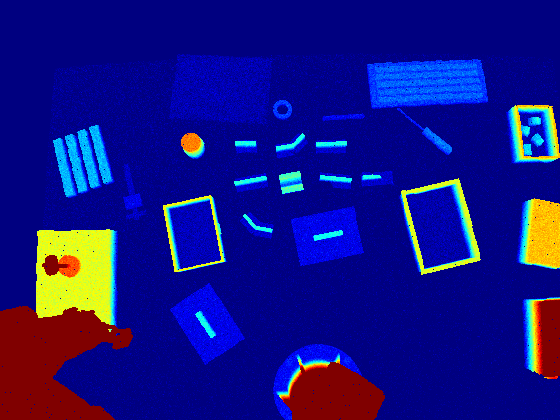

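The top view shows six silver brackets: (246,146), (292,145), (331,146), (251,183), (335,182) and (377,178). The grey lid is at (327,236), the box at (194,233) and the green bin at (440,227). The red look-alikes are at (207,323) and (257,225), and the V-block is at (291,182). I'll enlarge the brackets next.

Run:
```python
from h import *
c=cv2.imread('t.png'); cv2.imwrite('pics/crop1.png',cv2.resize(c[125:205,225:400],None,fx=4.5,fy=4.5,interpolation=cv2.INTER_CUBIC))
s=snap('scene')
cv2.imwrite('pics/crop2.png',cv2.resize(s['color'][190:290,190:370,::-1],None,fx=4.4,fy=4.4,interpolation=cv2.INTER_CUBIC))
```

```text
(no output)
```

View pics/crop1.png

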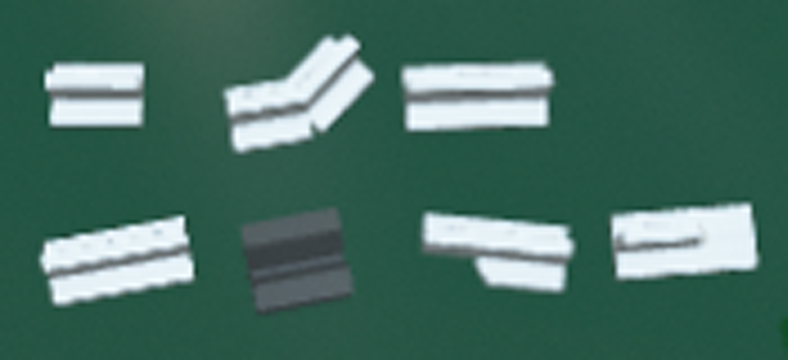

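View pics/crop2.png

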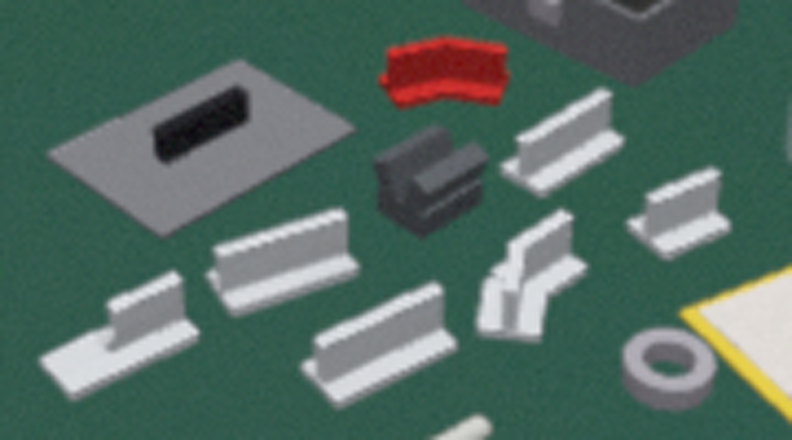

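The crops settle the sorting. The sound brackets are (331,146) and (251,183). The faulty ones are (246,146) short, (292,145) bent, (335,182) chipped and (377,178) with a broken rib. Now I'll measure them.

```bash
cat > m.py <<'E'
from h import *
def rib(W,u,v,ru=26,rv=22,lo=.030,hi=.047):
    v0=max(0,v-rv);u0=max(0,u-ru)
    P=W[v0:v+rv,u0:u+ru].reshape(-1,3)
    P=P[np.isfinite(P[:,2])&(P[:,2]>lo)&(P[:,2]<hi)]
    return P
def rect(P):
    r=cv2.minAreaRect((P[:,:2]*1000).astype(np.float32)); 
    (cx,cy),(a,b),t=r
    if a<b: a,b=b,a; t+=90
    return np.round([cx,cy,a,b,(t+90)%180-90],1), len(P), np.round(np.median(P[:,2])*1000,1)
def all(W):
    for n,(u,v,ru,rv) in dict(short=(246,146,20,15),bent=(292,145,21,18),sA=(331,146,22,13),sB=(251,183,24,16),chip=(335,182,22,14),rib=(377,178,20,14),lidbar=(327,236,38,33),red=(257,225,20,18)).items():
        P=rib(W,u,v,ru,rv); print(n,*rect(P))
E
python3 - <<'E'
from m import *
W=np.load('W0.npy'); all(W)
for n,(u,v,ru,rv,lo,hi) in dict(box=(194,233,34,42,.054,.07),bin=(440,227,48,52,.052,.07),lidplate=(327,236,42,35,.007,.016),jar=(192,145,16,18,.06,.09)).items():
    print(n,*rect(rib(W,u,v,ru,rv,lo,hi)))
print('table z',np.nanmedian(W[270:330,400:500,2]))
P=rib(W,292,145,21,18); print(np.round(P[np.argsort(P[:,1])]*1000)[::6])
E
```

```text
short [686.5 187.2  57.3  12.9  88.1] 101 39.2
bent [681.8  59.2  88.5  23.3 -63.8] 142 39.5
sA [679.4 -54.4  85.   11.7 -89.5] 135 38.8
sB [579.6 173.9  89.8  11.2 -80.7] 141 39.8
chip [578.7 -62.4  87.   11.6  82.2] 136 39.6
rib [ 582.1 -162.9   47.7   10.3  -87.3] 67 39.5
lidbar [422.4 -35.2  79.6  14.1 -80.1] 156 38.3
red [454.7 159.   88.8  22.3  59.6] 129 40.0
box [434.9 329.6 184.2 135.1  10.6] 539 61.5
bin [ 438.  -342.7  233.9  176.3   11.3] 1249 59.1
lidplate [421.7 -37.4 185.5 136.6 -79.9] 2744 10.8
jar [683.1 333.6  52.8  52.6 -89.4] 317 75.1
table z -0.0010647172653730497
[[703.  21.  34.]
 [711.  26.  38.]
 [705.  29.  37.]
 [706.  32.  37.]
 [700.  35.  37.]
 [699.  38.  40.]
 [697.  41.  38.]
 [693.  43.  40.]
 [688.  46.  39.]
 [682.  49.  40.]
 [676.  52.  40.]
 [672.  55.  33.]
 [679.  61.  39.]
 [673.  64.  41.]
 [671.  67.  39.]
 [669.  69.  36.]
 [674.  75.  40.]
 [668.  78.  40.]
 [677.  83.  40.]
 [674.  86.  41.]
 [668.  89.  43.]
 [665.  92.  30.]
 [674.  97.  41.]
 [668. 100.  43.]]
```

Request:
play_rows(offset=[[36, -30, 0], [36, -30, 0], [36, -30, 0], [36, -30, 0], [36, -30, 0], [36, -31, 0], [36, -31, 0], [37, -31, 0], [37, -31, 0], [37, -30, 0]], spin=[-5.6, -5.6, -5.6, -5.6, -5.6, -5.6, -5.7, -5.7, -5.7, -5.6], gripper=45)

```text
time: 1.25
eef_pos: [0.5811, 0.1724, 0.2313]
ee_rot: [[0.988, 0.157, -0.0], [0.157, -0.988, 0.0], [-0.0, -0.0, -1.0]]
ft_force: [0.8, 1.0, 0.2]
gripper_width: 0.53
```

```bash
cat >> m.py <<'E'
def pose():
    o=sensors.get_obs(); R=np.array(o['ee_rot']); 
    return np.round(np.array(o['eef_pos'])*1000,1), round(float(np.degrees(np.arctan2(R[1,0],R[0,0]))),2), round(float(o['gripper_width']),3), np.round(o['ft_force'],1)
E
python3 - <<'E'
from m import *
c=snap('top','t1.png'); W=cloud(c); all(W)
c=snap('wrist','w1.png'); W=cloud(c)
z=W[...,2]; m=((z>.030)&(z<.047)).astype(np.uint8)
n,l,s,ce=cv2.connectedComponentsWithStats(m)
for i in range(1,n):
    if s[i,4]>60: print(np.round(ce[i]),*rect(W[l==i]))
print(pose())
E
```

```text
short [0. 0. 0. 0. 0.] 0 nan
bent [681.4  59.1  88.7  22.6 -63.9] 134 39.6
sA [679.8 -54.2  85.   12.4 -89.6] 138 38.9
sB [0. 0. 0. 0. 0.] 0 nan
chip [579.2 -62.2  86.3  11.5  82.8] 135 39.5
rib [ 582.4 -162.5   48.5   10.5  -86.4] 68 39.2
lidbar [422.4 -35.5  79.4  14.3 -80.3] 157 38.5
red [0. 0. 0. 0. 0.] 0 nan
[61. 32.] [353.7 283.   58.4   2.9 -80.1] 720 38.8
[174.  63.] [453.3 267.5 191.6  56.8  28.8] 589 40.6
[380.  43.] [667.9 324.8  58.1  25.6 -58.2] 421 41.4
[273. 172.] [576.7 174.1  90.2  10.  -81.6] 709 40.8
[163. 171.] [452.5 159.5  91.2  24.4  59.1] 871 40.7
[369. 176.] [685.5 186.7  57.8  10.7  87.4] 580 40.6
[266. 258.] [582.8  65.1  61.1  21.7 -81.9] 612 44.2
[241. 254.] [551.7  59.5  61.2  21.9 -79.1] 496 41.7
[336. 248.] [667.   92.3  21.2  10.1 -80.3] 154 40.3
[132. 297.] [417.5 -18.6  46.3  14.6 -80.3] 420 39.4
[249. 338.] [576.  -62.6  90.2  10.1  82.8] 448 40.7
[322. 341.] [677.9 -54.   87.8  10.2 -89.6] 445 40.7
(array([583.7, 170.1, 230.4]), 8.84, 0.525, array([ 0.5,  0.3, -0.8]))
  return _methods._mean(a, axis=axis, dtype=dtype,
  ret = ret.dtype.type(ret / rcount)
```

View pics/w1.png

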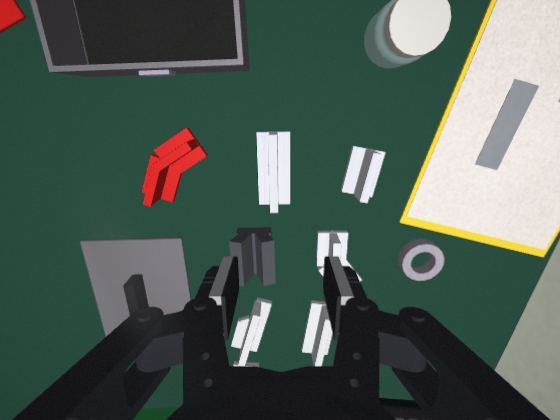

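The wrist view shows bracket sB at (273,172), beside the V-block at (253,255). It agrees with the top camera to about 3 mm. I'll let the arm settle before checking its pose.

Request:
play_rows(offset=[[0, 0, 0], [0, 0, 0]], spin=[0, 0])

```text
time: 1.55
eef_pos: [0.5791, 0.1746, 0.2311]
ee_rot: [[0.987, 0.163, -0.001], [0.163, -0.987, 0.0], [-0.001, -0.0, -1.0]]
ft_force: [-1.0, 0.9, 0.0]
gripper_width: 0.529
```

Run:
```python
from m import *
print(pose())
c=snap('wrist'); W=cloud(c)
z=W[...,2]; m=((z>.030)&(z<.047)).astype(np.uint8)
n,l,s,ce=cv2.connectedComponentsWithStats(m)
for i in range(1,n):
    if s[i,4]>60: print(np.round(ce[i]),*rect(W[l==i]))
print(pose())
```

```text
(array([579.1, 174.6, 231.1]), 9.37, 0.529, array([-1. ,  0.9,  0. ]))
[72. 35.] [353.3 285.6  63.8   3.  -79.8] 752 38.6
[185.  69.] [455.  268.9 193.2  62.2  30.7] 470 41.8
[388.  51.] [667.8 325.8  58.7  26.8 -61.7] 422 41.7
[279. 179.] [577.1 174.5  89.4   9.4 -80.9] 690 40.9
[169. 176.] [452.7 160.   90.4  24.5  59.1] 829 40.7
[374. 184.] [685.6 186.8  57.7  10.5  87.6] 583 40.6
[245. 262.] [551.8  59.4  61.4  21.8 -78.2] 600 43.9
[271. 264.] [582.7  64.6  61.8  21.6 -80.8] 614 44.0
[340. 253.] [667.1  92.1  21.5  10.  -82.3] 125 40.4
[136. 297.] [416.5 -13.5  36.5  14.8 -80.1] 353 39.2
[252. 341.] [576.4 -59.4  83.3  10.2  82.8] 420 40.7
[324. 345.] [677.8 -51.1  80.3  10.2 -89. ] 385 40.6
(array([579. , 175. , 231.3]), 9.4, 0.524, array([ 0.5, -0.4,  1. ]))
```

Request:
play_rows(offset=[[-1, 0, -45], [0, 0, -45], [0, 0, -45], [0, 0, -42], [0, 0, -25], [0, 0, -15], [0, 0, 0]], spin=[0, 0, 0, 0, 0, 0, 0])

```text
time: 2.3
eef_pos: [0.5763, 0.1749, 0.0125]
ee_rot: [[0.986, 0.164, -0.004], [0.164, -0.987, -0.001], [-0.004, -0.0, -1.0]]
ft_force: [-0.1, -0.1, 0.3]
gripper_width: 0.529
```

Request:
play_rows(offset=[[0, 0, 0], [0, 0, 0], [0, 0, 0], [0, 0, 0], [0, 0, 0]], spin=[0, 0, 0, 0, 0], gripper=0)

```text
time: 2.8
eef_pos: [0.5799, 0.1746, 0.0159]
ee_rot: [[0.987, 0.162, 0.002], [0.162, -0.987, 0.001], [0.003, -0.001, -1.0]]
ft_force: [-1.6, 1.1, 7.0]
gripper_width: 0.102
```

Request:
play_rows(offset=[[0, 0, 30], [0, 0, 45], [0, 0, 45], [-20, 32, 0], [-20, 33, 0], [-20, 33, 0], [-20, 33, 0], [-21, 33, 0], [0, 0, 0], [0, 0, 0]], spin=[0, 0, 0, 0.3, 0.3, 0.3, 0.3, 0.1, 0, 0])

```text
time: 3.8
eef_pos: [0.4775, 0.3387, 0.1348]
ee_rot: [[0.983, 0.186, 0.001], [0.186, -0.983, -0.0], [0.001, 0.0, -1.0]]
ft_force: [-0.1, -0.5, -1.2]
gripper_width: 0.102
```

Run:
```python
from m import *
c=snap('wrist','w2.png'); W=cloud(c)
z=W[...,2]; m=((z>.054)&(z<.070)).astype(np.uint8)
n,l,s,ce=cv2.connectedComponentsWithStats(m)
for i in range(1,n):
    if s[i,4]>60: print(np.round(ce[i]),*rect(W[l==i]))
print(pose())
c=snap('top','t2.png')
```

```text
[202. 204.] [432.4 328.4 182.7 135.1  10.6] 6988 62.7
[511. 256.] [668.3 340.2  52.3  24.1  65. ] 940 63.3
(array([478.1, 338. , 134.7]), 10.63, 0.103, array([ 0.5,  0.3, -1.1]))
```

View pics/w2.png

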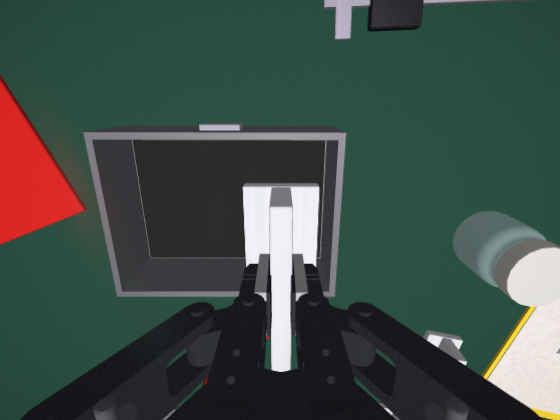

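The bracket is held squarely at (281,260), over the right-hand part of the box. I'm lowering it.

Request:
play_rows(offset=[[-2, -1, -30], [0, 0, -40], [0, 0, -25], [0, 0, -12], [0, 0, -5], [0, 0, 0]], spin=[0, 0, 0, 0, 0, 0])

```text
time: 4.5
eef_pos: [0.4765, 0.3368, 0.0226]
ee_rot: [[0.983, 0.183, 0.0], [0.183, -0.983, 0.0], [0.0, -0.0, -1.0]]
ft_force: [-1.0, -0.4, 0.0]
gripper_width: 0.108
```

Request:
play_rows(offset=[[0, 0, 0], [0, 0, 0], [0, 0, 0], [0, 0, 30], [0, 0, 45], [0, 0, 45]], spin=[0, 0, 0, 0, 0, 0], gripper=28)

```text
time: 5.1
eef_pos: [0.4754, 0.337, 0.1439]
ee_rot: [[0.983, 0.184, -0.001], [0.184, -0.983, -0.0], [-0.001, 0.0, -1.0]]
ft_force: [1.0, 0.8, 0.1]
gripper_width: 0.325
```

Run:
```python
from m import *
print(pose())
c=snap('wrist','w3.png'); c=snap('top','t3.png'); W=cloud(c); all(W)
```

```text
(array([475.4, 337. , 143.9]), 10.61, 0.325, array([1. , 0.8, 0.1]))
short [686.8 187.1  57.2  11.7  87.8] 100 39.2
bent [681.8  59.3  88.9  23.1 -64.5] 137 39.7
sA [678.8 -54.6  85.3  12.2 -89.4] 136 39.6
sB [0. 0. 0. 0. 0.] 0 nan
chip [578.9 -62.2  86.4  11.6  83.6] 138 39.7
rib [ 582.6 -162.2   49.5   10.8  -87.5] 68 39.1
lidbar [422.4 -35.4  79.8  13.8 -80. ] 155 38.2
red [454.7 159.1  89.9  22.2  59.4] 129 39.6
  return _methods._mean(a, axis=axis, dtype=dtype,
  ret = ret.dtype.type(ret / rcount)
```

View pics/w3.png

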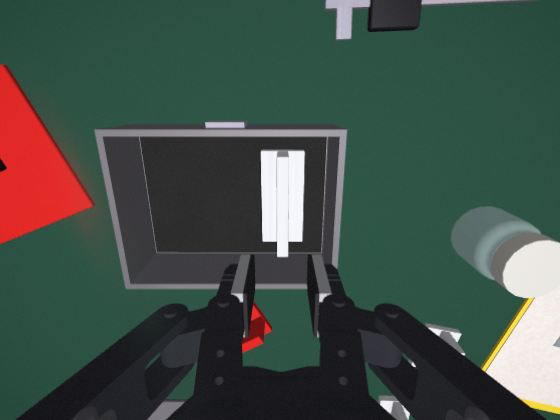

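Bracket sB is standing flat in the box at (283,200). Sound bracket sA is next.

Request:
play_rows(offset=[[20, -39, 0], [20, -39, 0], [20, -39, 0], [20, -39, 0], [20, -39, 0], [20, -39, 0], [20, -39, 0], [21, -39, 0], [21, -39, 0], [21, -40, 0]], spin=[-1, -1, -1, -1, -1, -1, -1, -1, -1, -1.2], gripper=45)

```text
time: 6.2
eef_pos: [0.6796, -0.0555, 0.1427]
ee_rot: [[1.0, 0.006, 0.001], [0.006, -1.0, -0.0], [0.001, 0.0, -1.0]]
ft_force: [0.3, 1.2, -0.2]
gripper_width: 0.525
```

Request:
play_rows(offset=[[0, 0, 0], [0, 0, 0]], spin=[0, 0])

```text
time: 6.4
eef_pos: [0.6789, -0.0548, 0.142]
ee_rot: [[1.0, 0.005, -0.0], [0.005, -1.0, 0.0], [-0.0, -0.0, -1.0]]
ft_force: [0.2, -0.6, -0.1]
gripper_width: 0.528
```

```bash
cat >> m.py <<'E'
def wr(fn,lo=.030,hi=.047,near=None):
    c=snap('wrist',fn); W=cloud(c)
    z=W[...,2]; m=((z>lo)&(z<hi)).astype(np.uint8)
    n,l,s,ce=cv2.connectedComponentsWithStats(m)
    for i in range(1,n):
        if s[i,4]>100: print(np.round(ce[i]),*rect(W[l==i]))
    print(pose())
import warnings; warnings.filterwarnings('ignore')
E
python3 -c "
from m import *
wr('w4.png')"
```

```text
[156.  48.] [585.6  64.4  60.   18.8 -81.4] 1418 45.2
[282.  61.] [679.8  56.6  87.8  23.7 -61.5] 1848 41.1
[110.  57.] [551.8  58.8  60.   23.9 -80.4] 2715 43.1
[280. 204.] [678.4 -55.3  89.3  10.  -89.3] 1190 40.9
[164. 211.] [576.6 -63.1  90.6  10.1  82.9] 1504 40.6
[  3. 216.] [432.4 -64.2  19.7   3.5 -82. ] 131 33.0
[177. 299.] [ 578.5 -151.1   23.2   10.6  -86.6] 343 40.4
[ 23. 392.] [ 398.4 -269.7   64.5    3.6   11.8] 581 38.0
[154. 409.] [ 538.7 -298.9   44.9    2.2  -78.6] 259 38.1
(array([678.5, -53.7, 142.1]), 0.39, 0.53, array([0.6, 0.3, 0.3]))
```

View pics/w4.png

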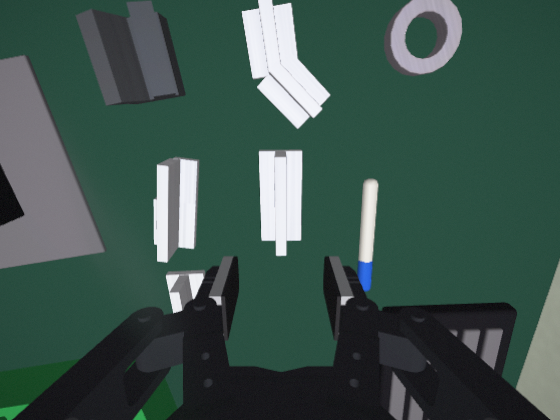

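The target is centred at (280,204). Its foot and rib are complete and 89 mm long, so it is sound.

Request:
play_rows(offset=[[0, 0, -40], [0, 0, -40], [0, 0, -30], [0, 0, -13], [0, 0, -5], [0, 0, 0]], spin=[0, 0, 0, 0, 0, 0])

```text
time: 7.05
eef_pos: [0.6791, -0.0533, 0.015]
ee_rot: [[1.0, 0.008, 0.001], [0.008, -1.0, -0.0], [0.001, 0.0, -1.0]]
ft_force: [0.1, 0.8, 0.2]
gripper_width: 0.527
```

Request:
play_rows(offset=[[0, 0, 0], [0, 0, 0], [0, 0, 0], [0, 0, 0], [0, 0, 30], [0, 0, 45], [0, 0, 45], [0, 0, 0]], spin=[0, 0, 0, 0, 0, 0, 0, 0], gripper=0)

```text
time: 7.85
eef_pos: [0.6828, -0.0546, 0.1418]
ee_rot: [[1.0, 0.007, 0.011], [0.007, -1.0, -0.002], [0.011, 0.002, -1.0]]
ft_force: [0.8, -0.6, -0.9]
gripper_width: 0.105
```

Request:
play_rows(offset=[[-26, 34, 0], [-26, 34, 0], [-26, 34, 0], [-26, 34, 0], [-26, 34, 0], [-26, 34, 0], [-26, 34, 0], [-26, 34, 0], [-26, 34, 0], [-26, 34, 0]], spin=[1, 1, 1, 1, 1, 1, 1, 1, 1, 1.1])

```text
time: 8.85
eef_pos: [0.4175, 0.2872, 0.1342]
ee_rot: [[0.983, 0.183, 0.0], [0.183, -0.983, 0.0], [0.0, -0.0, -1.0]]
ft_force: [0.6, -0.7, -2.3]
gripper_width: 0.107
```

Request:
play_rows(offset=[[-27, 35, 0], [0, 0, 0], [0, 0, 0]], spin=[0, 0, 0])

```text
time: 9.15
eef_pos: [0.3911, 0.3217, 0.1342]
ee_rot: [[0.983, 0.185, 0.0], [0.185, -0.983, -0.0], [0.0, 0.0, -1.0]]
ft_force: [1.0, -0.7, -1.6]
gripper_width: 0.107
```

```bash
python3 -c "
from m import *
wr('w5.png',.054,.07)"
```

```text
[355. 203.] [433.1 328.4 183.3 135.4  10.6] 7276 62.7
(array([391.8, 321.1, 134.2]), 10.55, 0.101, array([-0.1,  0.1, -1.5]))
```

View pics/w5.png

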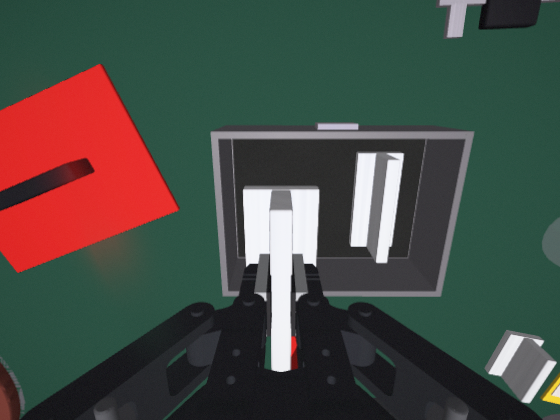

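The held bracket at (281,260) is aligned over the left-hand part of the box, and the first bracket is still standing at (377,205). I'm lowering it.

Request:
play_rows(offset=[[0, 0, -30], [0, 0, -40], [0, 0, -25], [0, 0, -12], [0, 0, -5], [0, 0, 0]], spin=[0, 0, 0, 0, 0, 0])

```text
time: 9.8
eef_pos: [0.3924, 0.3208, 0.0225]
ee_rot: [[0.983, 0.181, 0.0], [0.181, -0.983, -0.0], [0.0, 0.0, -1.0]]
ft_force: [0.1, 0.1, -1.2]
gripper_width: 0.103
```

Request:
play_rows(offset=[[0, 0, 0], [0, 0, 0], [0, 0, 0], [0, 0, 30], [0, 0, 45], [0, 0, 45]], spin=[0, 0, 0, 0, 0, 0], gripper=28)

```text
time: 10.4
eef_pos: [0.3914, 0.3209, 0.144]
ee_rot: [[0.983, 0.182, -0.0], [0.182, -0.983, -0.0], [-0.0, 0.0, -1.0]]
ft_force: [1.4, 0.7, 0.1]
gripper_width: 0.328
```

Run:
```python
from m import *
wr('w6.png'); c=snap('top','t6.png'); W=cloud(c); all(W)
```

```text
[342. 124.] [420.  396.7 182.4   4.2  10.6] 578 42.8
[230. 198.] [348.1 312.8 119.7   0.6 -79.4] 434 38.5
[409. 226.] [509.7 324.  144.   66.8  67.8] 2113 38.9
[380. 203.] [476.3 336.7  90.2  10.6 -79.5] 1696 45.5
[282. 205.] [393.1 319.6  89.7   9.4 -79.7] 1132 45.9
[ 44. 182.] [187.5 303.3  81.   14.3  32. ] 1637 39.6
[280. 268.] [402.4 260.3  48.8   1.9  10.8] 486 38.6
[306. 355.] [444.2 157.   52.7  14.   55.8] 472 40.1
[528. 368.] [685.7 186.6  59.   13.6  87.4] 979 39.2
[403. 416.] [576.8  93.8  19.5   5.8  24.3] 133 34.5
(array([394.7, 323.1, 151.1]), 10.53, 0.327, array([2.7, 2.8, 6.7]))
short [686.9 187.2  57.2  11.2  87.5] 104 39.3
bent [682.   59.3  89.   22.2 -64. ] 138 39.8
sA [0. 0. 0. 0. 0.] 0 nan
sB [0. 0. 0. 0. 0.] 0 nan
chip [578.9 -62.6  87.   11.4  83.1] 134 39.7
rib [ 582.1 -162.1   48.6    9.7  -86.9] 67 39.1
lidbar [422.3 -35.4  79.4  14.  -80.1] 157 38.5
red [454.6 159.   89.1  22.3  59.4] 130 39.5
```

View pics/t6.png

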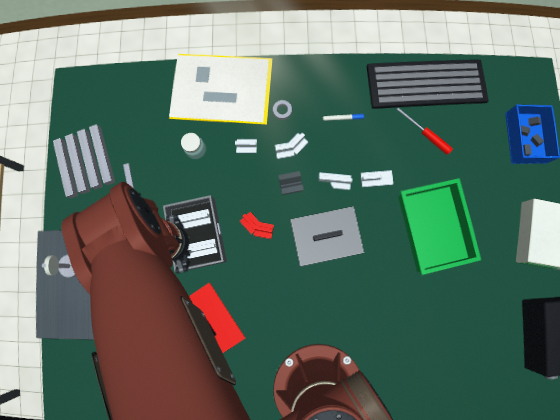

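Both sound brackets stand in the box. The short bracket at (246,146) is next.

Request:
play_rows(offset=[[36, -17, 0], [37, -17, 0], [37, -17, 0], [37, -17, 0], [37, -17, 0], [37, -17, 0], [37, -16, 0], [37, -16, 0], [0, 0, 0], [0, 0, 0]], spin=[-1.7, -1.7, -1.7, -1.7, -1.6, -1.6, -1.6, -1.6, 0, 0], gripper=45)

```text
time: 11.5
eef_pos: [0.6869, 0.1866, 0.1414]
ee_rot: [[0.999, -0.048, -0.001], [-0.048, -0.999, -0.0], [-0.001, 0.0, -1.0]]
ft_force: [-0.5, -0.1, 0.4]
gripper_width: 0.528
```

```bash
python3 -c "
from m import *
wr('w7.png')"
```

```text
[52. 60.] [513.7 293.3 100.9  51.1  55.4] 1786 38.7
[273.  45.] [687.3 315.2  55.7  20.6  14.5] 369 43.1
[ 8. 71.] [487.1 307.1  32.4  10.6  84.9] 607 36.5
[280. 204.] [686.  186.7  58.    9.8  88.3] 764 40.8
[ 25. 247.] [452.6 159.3  93.   25.2  59.5] 1707 40.4
[281. 327.] [679.1  58.9  92.   24.7 -63.1] 1138 40.6
[175. 304.] [578.8  90.8  21.8   6.9   9.4] 225 40.9
[ 39. 383.] [415.9  -6.   23.2  16.1 -77.5] 346 38.4
(array([686.1, 187.3, 141.8]), -2.69, 0.526, array([ 0.1, -0.5,  0.9]))
```

View pics/w7.png

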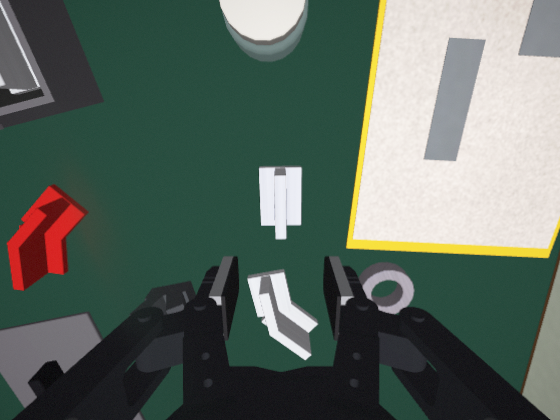

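The target is centred at (280,204) and measures 58 mm, so it is the short one. I'm picking it up.

Request:
play_rows(offset=[[0, 0, -40], [0, 0, -40], [0, 0, -30], [0, 0, -13], [0, 0, -5], [0, 0, 0]], spin=[0.6, 0, 0, 0, 0, 0])

```text
time: 12.15
eef_pos: [0.6869, 0.1876, 0.0152]
ee_rot: [[0.999, -0.036, 0.001], [-0.036, -0.999, 0.0], [0.001, -0.0, -1.0]]
ft_force: [0.4, -1.0, -0.3]
gripper_width: 0.528
```

Request:
play_rows(offset=[[0, 0, 0], [0, 0, 0], [0, 0, 0], [0, 0, 0], [0, 0, 30], [0, 0, 45], [0, 0, 45], [0, 0, 0]], spin=[0, 0, 0, 0, 0, 0, 0, 0], gripper=0)

```text
time: 12.95
eef_pos: [0.6908, 0.1877, 0.1422]
ee_rot: [[0.999, -0.037, 0.011], [-0.037, -0.999, 0.002], [0.011, -0.002, -1.0]]
ft_force: [1.3, -0.0, -1.3]
gripper_width: 0.102
```

Request:
play_rows(offset=[[-22, -36, 0], [-22, -36, 0], [-22, -36, 0], [-22, -36, 0], [-22, -36, 0], [-22, -36, 0], [-22, -36, 0], [-22, -36, 0], [-22, -36, 0], [-22, -36, 0]], spin=[-5.5, -5.5, -5.5, -5.5, -5.5, -5.5, -5.5, -5.5, -5.5, -5.5])

```text
time: 13.95
eef_pos: [0.4658, -0.1742, 0.1345]
ee_rot: [[0.54, -0.842, 0.001], [-0.842, -0.54, -0.0], [0.001, -0.0, -1.0]]
ft_force: [1.9, -1.6, -0.2]
gripper_width: 0.102
```

Request:
play_rows(offset=[[-22, -36, 0], [-22, -36, 0], [-21, -36, 0], [-21, -36, 0], [0, 0, 0], [0, 0, 0]], spin=[-5.5, -5.5, -5.5, -5.2, 0, 0])

```text
time: 14.55
eef_pos: [0.3803, -0.3174, 0.1343]
ee_rot: [[0.193, -0.981, 0.0], [-0.981, -0.193, 0.0], [-0.0, -0.0, -1.0]]
ft_force: [-1.3, 0.9, -1.1]
gripper_width: 0.102
```

```bash
python3 -c "
from m import *
wr('w8.png',.050,.07)"
```

```text
[220. 141.] [ 410.6 -268.7  213.6   16.1   11.3] 5360 61.0
[429. 167.] [ 433.5 -386.3  214.4   91.1   10.9] 8501 60.6
[548. 415.] [ 219.7 -625.7   28.1    2.4  -89.2] 163 54.0
(array([ 380.7, -316.6,  134.2]), -78.8, 0.1, array([-1.7,  0.4, -1.2]))
```

View pics/w8.png

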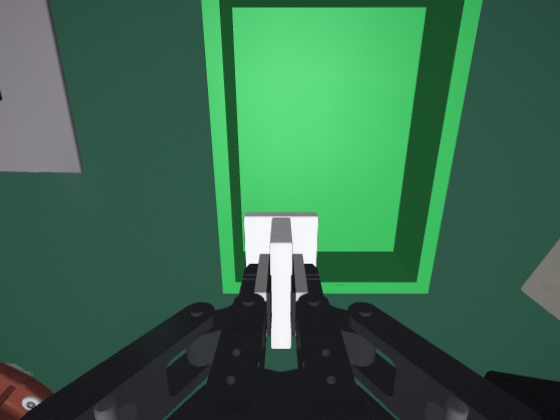

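The bracket is aligned over the near-left cell of the bin. I'm lowering it.

Request:
play_rows(offset=[[0, 0, -30], [0, 0, -40], [0, 0, -25], [0, 0, -12], [0, 0, -5], [0, 0, 0]], spin=[0, 0, 0, 0, 0, 0])

```text
time: 15.2
eef_pos: [0.3813, -0.3166, 0.0225]
ee_rot: [[0.195, -0.981, 0.0], [-0.981, -0.195, 0.0], [-0.0, -0.0, -1.0]]
ft_force: [0.6, -0.1, -1.7]
gripper_width: 0.099
```

Request:
play_rows(offset=[[0, 0, 0], [0, 0, 0], [0, 0, 0], [0, 0, 30], [0, 0, 45], [0, 0, 45]], spin=[0, 0, 0, 0, 0, 0], gripper=28)

```text
time: 15.8
eef_pos: [0.3804, -0.3165, 0.1439]
ee_rot: [[0.194, -0.981, -0.0], [-0.981, -0.194, 0.0], [-0.001, 0.0, -1.0]]
ft_force: [0.8, -0.6, 0.3]
gripper_width: 0.326
```

Run:
```python
from m import *
wr('w9.png'); c=snap('top','t9.png'); W=cloud(c); all(W)
```

```text
[371. 133.] [ 434.9 -344.4  211.7  152.    11.1] 4482 37.9
[281. 205.] [ 380.  -316.3   58.3   10.    11.5] 784 45.8
[281. 262.] [ 325.2 -326.5   48.7    2.1  -79.2] 478 38.7
[549. 292.] [ 344.8 -587.    43.3   10.6    1.4] 576 37.4
[534. 394.] [ 219.7 -632.7   70.2    3.7   88.4] 628 37.9
[  5. 408.] [ 77.4 -52.5  42.5  15.4   7.2] 211 33.4
(array([ 383.1, -319.4,  151. ]), -78.79, 0.326, array([ 2.9, -3. ,  7. ]))
short [0. 0. 0. 0. 0.] 0 nan
bent [681.7  59.5  88.4  22.5 -63.6] 140 39.3
sA [0. 0. 0. 0. 0.] 0 nan
sB [0. 0. 0. 0. 0.] 0 nan
chip [579.  -62.3  86.3  10.9  83.2] 136 39.3
rib [ 582.1 -162.5   49.1   11.   -84.7] 70 39.4
lidbar [422.5 -35.3  79.7  13.8 -79.9] 155 38.4
red [454.8 159.5  88.4  22.1  59.6] 129 40.0
```

View pics/w9.png

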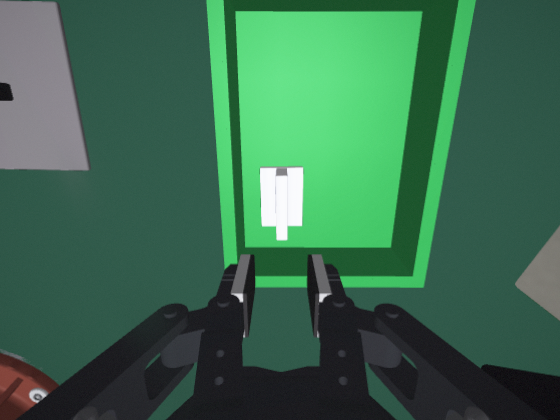

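The short bracket is standing in the bin at (281,205). The broken-rib bracket at (377,178) is next.

Request:
play_rows(offset=[[20, 15.4, 0], [20, 15.4, 0], [20, 15.4, 0], [20, 15.4, 0], [20, 15.4, 0], [20, 15.4, 0], [20, 15.4, 0], [20, 15.4, 0], [20, 15.4, 0], [20, 15.4, 0]], spin=[8.2, 8.2, 8.2, 8.2, 8.2, 8.2, 8.2, 8.2, 8.2, 8], gripper=45)

```text
time: 16.9
eef_pos: [0.5815, -0.1622, 0.1422]
ee_rot: [[0.998, 0.058, 0.0], [0.058, -0.998, -0.0], [0.0, 0.0, -1.0]]
ft_force: [0.2, 0.2, -0.4]
gripper_width: 0.525
```

Request:
play_rows(offset=[[0, 0, 0], [0, 0, 0]], spin=[0, 0])

```text
time: 17.1
eef_pos: [0.5806, -0.1626, 0.142]
ee_rot: [[0.999, 0.051, -0.001], [0.051, -0.999, -0.0], [-0.001, -0.0, -1.0]]
ft_force: [-0.3, 0.1, 0.3]
gripper_width: 0.526
```

```bash
python3 -c "
from m import *
wr('w10.png')"
```

```text
[73. 44.] [422.2 -46.5  57.9  15.8 -79.4] 2296 39.6
[282.  76.] [576.  -63.1  89.7  10.   82.8] 1729 41.1
[279. 206.] [ 578.7 -163.3   47.7    9.6  -87. ] 635 40.9
[101. 300.] [ 409.  -267.5  199.7    2.8   10.9] 1728 38.1
[ 74. 340.] [ 379.5 -315.8   60.5   11.7   11.1] 1060 43.3
[ 29. 359.] [ 328.1 -343.2   86.4    4.3  -79.3] 1171 39.1
[156. 413.] [ 454.  -416.4   50.7    3.9   10.2] 436 37.1
(array([ 580.3, -163. ,  142.1]), 2.9, 0.525, array([-0.6, -0.6, -0.1]))
```

View pics/w10.png

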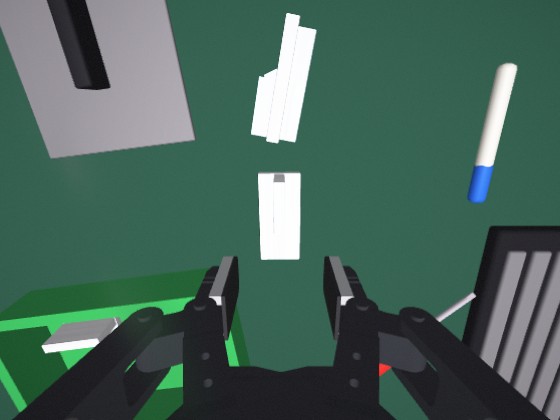

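The target is at (279,206), with a short 48 mm rib at its upper end. I'm picking it up.

Request:
play_rows(offset=[[0, 0, -40], [0, 0, -40], [0, 0, -30], [0, 0, -13], [0, 0, -5], [0, 0, 0]], spin=[0, 0, 0, 0, 0, 0])

```text
time: 17.75
eef_pos: [0.581, -0.1634, 0.0148]
ee_rot: [[0.999, 0.051, 0.0], [0.051, -0.999, -0.0], [0.0, 0.0, -1.0]]
ft_force: [1.0, -1.2, 1.0]
gripper_width: 0.527
```

Request:
play_rows(offset=[[0, 0, 0], [0, 0, 0], [0, 0, 0], [0, 0, 0], [0, 0, 30], [0, 0, 45], [0, 0, 45], [0, 0, 0]], spin=[0, 0, 0, 0, 0, 0, 0, 0], gripper=0)

```text
time: 18.55
eef_pos: [0.5846, -0.1643, 0.1412]
ee_rot: [[0.999, 0.053, 0.01], [0.053, -0.999, -0.004], [0.01, 0.005, -1.0]]
ft_force: [0.8, 0.2, -1.6]
gripper_width: 0.103
```

Request:
play_rows(offset=[[-7, -20, 0], [-7, -20, 0], [-7, -20, 0], [-7, -20, 0], [-7, -20, 0], [-7, -20, 0], [-7, -20, 0], [-7, -21, 0], [-6, -21, 0], [-6, -21, 0]], spin=[-8.2, -8.2, -8.2, -8.2, -8.2, -8.2, -8.2, -8.1, -8.1, -8.1])

```text
time: 19.55
eef_pos: [0.5124, -0.3665, 0.1341]
ee_rot: [[0.19, -0.982, -0.0], [-0.982, -0.19, 0.0], [-0.0, 0.0, -1.0]]
ft_force: [0.3, 0.1, -1.2]
gripper_width: 0.104
```

Request:
play_rows(offset=[[0, 0, 0], [0, 0, 0]], spin=[0, 0])

```text
time: 19.75
eef_pos: [0.5125, -0.3658, 0.1339]
ee_rot: [[0.197, -0.98, -0.0], [-0.98, -0.197, 0.001], [-0.001, 0.0, -1.0]]
ft_force: [0.2, 0.4, -1.9]
gripper_width: 0.104
```

```bash
python3 -c "
from m import *
wr('w11.png',.050,.07); snap('scene','s11.png')"
```

```text
[222. 212.] [ 473.6 -335.9  172.6  155.   -78.9] 9192 60.9
[527. 345.] [ 437.1 -607.6  109.1   10.   -11.4] 2615 60.3
(array([ 512.7, -365.3,  134. ]), -78.58, 0.099, array([-0.1, -0. , -1.8]))
```

View pics/w11.png

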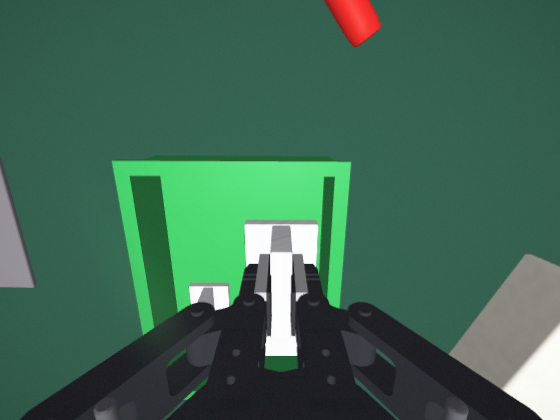

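View pics/s11.png

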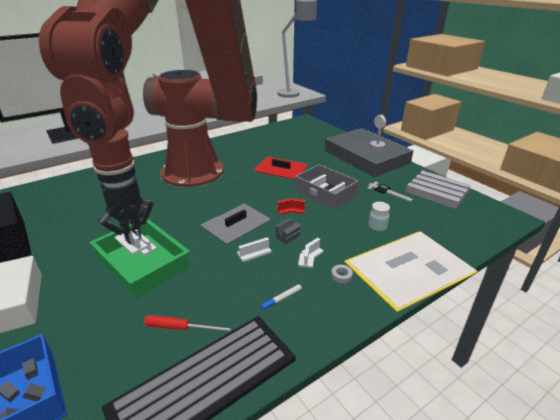

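The bracket hangs over the far-right cell of the bin and clears the walls. The scene view shows everything else in place. I'm lowering it.

Request:
play_rows(offset=[[0, 0, -30], [0, 0, -40], [0, 0, -25], [0, 0, -12], [0, 0, -5], [0, 0, 0]], spin=[0, 0, 0, 0, 0, 0])

```text
time: 20.45
eef_pos: [0.5133, -0.3657, 0.0227]
ee_rot: [[0.197, -0.98, 0.0], [-0.98, -0.197, -0.0], [0.0, -0.0, -1.0]]
ft_force: [-0.8, -0.0, -1.7]
gripper_width: 0.107
```

Request:
play_rows(offset=[[0, 0, 0], [0, 0, 0], [0, 0, 0], [0, 0, 30], [0, 0, 45], [0, 0, 45]], spin=[0, 0, 0, 0, 0, 0], gripper=28)

```text
time: 21.05
eef_pos: [0.5125, -0.3657, 0.1439]
ee_rot: [[0.196, -0.981, -0.0], [-0.981, -0.196, 0.0], [-0.0, 0.0, -1.0]]
ft_force: [0.5, -0.3, -0.0]
gripper_width: 0.328
```

Run:
```python
from m import *
wr('w12.png'); c=snap('top','t12.png'); W=cloud(c); all(W)
```

```text
[158. 237.] [ 452.7 -263.8  137.     1.8   11.3] 1103 38.9
[325. 216.] [ 5.080e+02 -4.057e+02  8.460e+01  5.000e-01  1.110e+01] 273 39.0
[281. 205.] [ 512.8 -365.5   48.    10.    13.4] 637 45.8
[511. 311.] [ 443.7 -606.2  127.8   22.4  -20.3] 2062 38.8
[205. 298.] [ 403.7 -311.7   10.5   10.1  -70.4] 182 42.4
[282. 362.] [ 341.7 -403.3   87.2   32.2  -56.6] 859 37.3
(array([ 515.5, -368.3,  152.3]), -78.69, 0.325, array([ 1.7, -0.8,  6.6]))
short [0. 0. 0. 0. 0.] 0 nan
bent [682.   59.3  88.2  23.2 -63.4] 136 39.7
sA [0. 0. 0. 0. 0.] 0 nan
sB [0. 0. 0. 0. 0.] 0 nan
chip [579.  -62.2  86.6  11.   83.5] 136 39.3
rib [0. 0. 0. 0. 0.] 0 nan
lidbar [420.8 -26.4  60.3  14.  -80.6] 107 38.5
red [454.6 159.1  89.2  22.1  59.7] 131 39.7
```

View pics/w12.png

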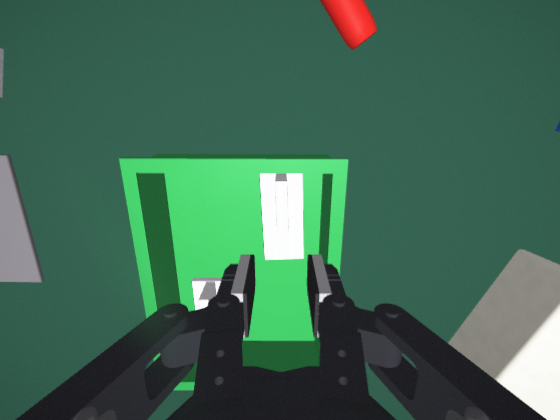

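The broken-rib bracket is standing in the bin at (281,205). The chipped one at (335,182) is next.

Request:
play_rows(offset=[[6.5, 30, 0], [6.5, 30, 0], [6.5, 30, 0], [6.5, 30, 0], [6.5, 30, 0], [6.5, 30, 0], [6.5, 30, 0], [6.5, 31, 0], [6.5, 31, 0], [6.5, 31, 0]], spin=[7.2, 7.2, 7.2, 7.2, 7.2, 7.2, 7.2, 7.2, 7, 7], gripper=45)

```text
time: 22.15
eef_pos: [0.5781, -0.0617, 0.1426]
ee_rot: [[0.993, -0.119, 0.001], [-0.119, -0.993, -0.0], [0.001, 0.0, -1.0]]
ft_force: [0.8, -0.1, 0.3]
gripper_width: 0.528
```

Request:
play_rows(offset=[[0, 0, 0], [0, 0, 0]], spin=[0, 0])

```text
time: 22.35
eef_pos: [0.578, -0.0625, 0.1424]
ee_rot: [[0.992, -0.123, 0.0], [-0.123, -0.992, -0.0], [0.0, 0.0, -1.0]]
ft_force: [-0.5, -0.7, -0.1]
gripper_width: 0.527
```

```bash
python3 -c "
from m import *
wr('w13.png')"
```

```text
[268.  42.] [583.3  64.   59.5  22.3 -80.1] 1832 44.4
[403.  45.] [681.8  49.5  74.6  19.7 -55.6] 2079 40.9
[224.  54.] [551.9  58.9  59.9  22.8 -80.2] 2102 44.2
[ 95. 194.] [420.6 -35.4  80.3  15.4 -80. ] 2050 39.4
[279. 203.] [575.8 -62.7  90.1   9.7  83. ] 1182 40.9
[165. 396.] [ 424.3 -264.5   47.4    2.9   10.6] 450 39.5
(array([577.8, -63.2, 142.4]), -7.17, 0.53, array([ 0.8, -0.2, -0.7]))
```

View pics/w13.png

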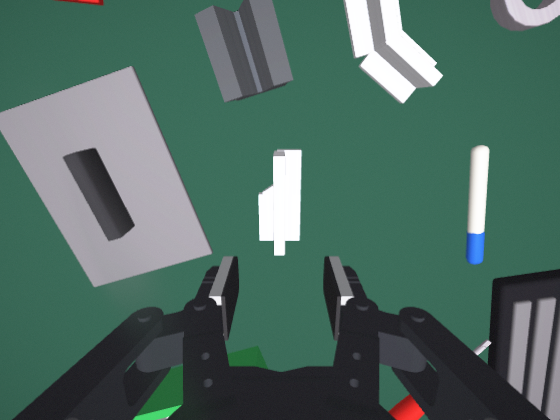

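The target at (279,203) is missing its upper-left foot corner, so it is the chipped one. I'm picking it up.

Request:
play_rows(offset=[[-1, 0, -40], [0, 0, -40], [0, 0, -30], [0, 0, -13], [0, 0, -5], [0, 0, 0]], spin=[0, 0, 0, 0, 0, 0])

```text
time: 23.0
eef_pos: [0.5772, -0.0635, 0.0147]
ee_rot: [[0.992, -0.125, 0.0], [-0.125, -0.992, -0.0], [0.0, 0.0, -1.0]]
ft_force: [-0.1, -0.0, -0.0]
gripper_width: 0.526
```

Request:
play_rows(offset=[[0, 0, 0], [0, 0, 0], [0, 0, 0], [0, 0, 0], [0, 0, 30], [0, 0, 45], [0, 0, 45], [0, 0, 0]], spin=[0, 0, 0, 0, 0, 0, 0, 0], gripper=0)

```text
time: 23.8
eef_pos: [0.5807, -0.0636, 0.1408]
ee_rot: [[0.992, -0.123, 0.01], [-0.123, -0.992, -0.002], [0.01, 0.001, -1.0]]
ft_force: [1.8, -1.2, -2.5]
gripper_width: 0.108
```

Request:
play_rows(offset=[[-10, -23, 0], [-10, -23, 0], [-10, -23, 0], [-10, -23, 0], [-10, -23, 0], [-10, -23, 0], [-10, -24, 0], [-10, -24, 0], [-10, -24, 0], [-9, -24, 0]], spin=[-7.2, -7.2, -7.2, -7.2, -7.2, -7.2, -7.2, -7.1, -7.1, -7.1])

```text
time: 24.8
eef_pos: [0.4771, -0.2976, 0.134]
ee_rot: [[0.189, -0.982, -0.0], [-0.982, -0.189, 0.0], [-0.0, 0.0, -1.0]]
ft_force: [-0.5, -0.1, -0.8]
gripper_width: 0.107
```

Request:
play_rows(offset=[[0, 0, 0], [0, 0, 0]], spin=[0, 0])

```text
time: 25.0
eef_pos: [0.4775, -0.2969, 0.134]
ee_rot: [[0.195, -0.981, -0.0], [-0.981, -0.195, 0.001], [-0.001, 0.0, -1.0]]
ft_force: [0.0, -0.3, -1.8]
gripper_width: 0.106
```

```bash
python3 -c "
from m import *
wr('w14.png',.050,.07)"
```

```text
[343. 194.] [ 462.7 -338.3  177.   173.    10.9] 10536 60.9
[549. 398.] [ 349.7 -587.8   44.4    5.8   -7.3] 783 58.6
(array([ 477.7, -296.4,  134. ]), -78.72, 0.106, array([ 0.3,  0. , -0.7]))
```

View pics/w14.png

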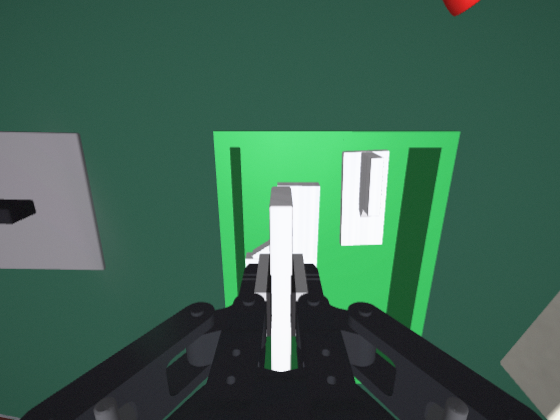

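The chipped bracket is aligned over the far-left cell of the bin. I'm lowering it.

Request:
play_rows(offset=[[0, 0, -30], [0, 0, -40], [0, 0, -25], [0, 0, -12], [0, 0, -5], [0, 0, 0]], spin=[0, 0, 0, 0, 0, 0])

```text
time: 25.65
eef_pos: [0.4782, -0.2966, 0.0226]
ee_rot: [[0.195, -0.981, 0.0], [-0.981, -0.195, -0.0], [0.0, -0.0, -1.0]]
ft_force: [-0.6, 0.6, -1.5]
gripper_width: 0.103
```

Request:
play_rows(offset=[[0, 0, 0], [0, 0, 0], [0, 0, 0], [0, 0, 30], [0, 0, 45], [0, 0, 45]], spin=[0, 0, 0, 0, 0, 0], gripper=28)

```text
time: 26.25
eef_pos: [0.4774, -0.2966, 0.1439]
ee_rot: [[0.194, -0.981, -0.0], [-0.981, -0.194, 0.0], [-0.0, 0.0, -1.0]]
ft_force: [1.0, -0.8, 0.2]
gripper_width: 0.325
```

Run:
```python
from m import *
wr('w15.png'); c=snap('top','t15.png'); W=cloud(c); all(W)
```

```text
[238. 198.] [ 471.8 -260.   101.5    0.6   11.1] 314 38.7
[409. 223.] [ 471.9 -412.7  160.9    1.7   11. ] 1398 38.9
[281. 202.] [ 478.1 -296.5   89.8    9.6   11. ] 1129 45.9
[369. 181.] [ 512.4 -365.4   48.3   10.3   13.5] 944 45.5
[ 14. 210.] [425.6 -63.9  24.7  14.6 -80.7] 528 39.6
[282. 301.] [ 380.1 -316.5   59.4    9.8   11.1] 628 45.9
[537. 356.] [ 368.8 -591.3   82.5    5.3  -11.7] 1234 38.1
[282. 348.] [ 324.9 -326.1   79.6   19.6   87.7] 962 38.8
(array([ 480.6, -299.1,  151.7]), -78.79, 0.329, array([ 2.6, -1.6,  6.3]))
short [0. 0. 0. 0. 0.] 0 nan
bent [681.3  58.8  88.7  24.3 -64.1] 140 38.9
sA [0. 0. 0. 0. 0.] 0 nan
sB [0. 0. 0. 0. 0.] 0 nan
chip [0. 0. 0. 0. 0.] 0 nan
rib [0. 0. 0. 0. 0.] 0 nan
lidbar [422.6 -35.5  80.2  14.1 -79.6] 81 38.8
red [454.7 159.3  89.5  22.2  59.5] 127 40.0
```

View pics/w15.png

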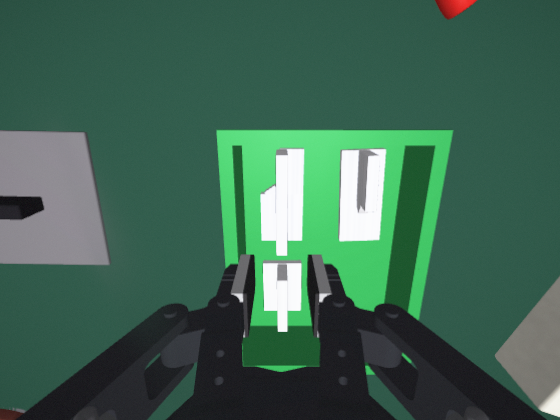

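Three faulty brackets are in the bin. Now I'll fit the two arms of the bent one.

```bash
cat > bent.py <<'E'
from m import *
from scipy.optimize import least_squares
def fit(P):
    P=P[:,:2]*1000
    def res(p):
        o=p[:2]; a=p[2]
        d=[]
        for ang in (a+np.pi,a+np.radians(37)):
            u=np.array([np.cos(ang),np.sin(ang)]); t=np.clip((P-o)@u,0,47); d.append(np.linalg.norm(P-o-t[:,None]*u,axis=1))
        return np.minimum(*d)
    best=min((least_squares(res,[P[:,0].mean(),P[:,1].mean(),a]) for a in np.arange(0,6.28,.5)),key=lambda r:r.cost)
    o=best.x[:2];a=best.x[2]; g=o-20*np.array([np.cos(a),np.sin(a)])
    print('origin',o.round(1),'x-axis deg',round((np.degrees(a)+180)%360-180,1),'grip',g.round(1),'rms',np.sqrt(2*best.cost/len(P)).round(2))
E
python3 - <<'E'
from bent import *
c=snap('top'); fit(rib(cloud(c),292,145,21,18))
E
```

```text
origin [675.3  54.2] x-axis deg -82.1 grip [672.6  74. ] rms 3.29
```

Request:
play_rows(offset=[[17.6, 33.7, 0], [17.6, 33.7, 0], [17.6, 33.7, 0], [17.6, 33.7, 0], [17.6, 33.7, 0], [17.6, 33.7, 0], [17.6, 33.7, 0], [17.6, 33.7, 0], [17.6, 33.7, 0], [17.6, 33.7, 0]], spin=[7.9, 7.9, 7.9, 7.9, 7.9, 7.9, 7.9, 7.9, 7.9, 7.8], gripper=45)

```text
time: 27.4
eef_pos: [0.6539, 0.0416, 0.1414]
ee_rot: [[1.0, 0.007, -0.001], [0.007, -1.0, 0.0], [-0.001, -0.0, -1.0]]
ft_force: [0.7, -0.9, 0.1]
gripper_width: 0.524
```

Request:
play_rows(offset=[[18, 33.5, 0], [0, 0, 0], [0, 0, 0]], spin=[7.7, 0, 0])

```text
time: 27.7
eef_pos: [0.6713, 0.0743, 0.1411]
ee_rot: [[0.991, 0.136, -0.002], [0.136, -0.991, -0.0], [-0.002, 0.0, -1.0]]
ft_force: [-0.9, -0.8, -0.6]
gripper_width: 0.529
```

Run:
```python
from bent import *
c=snap('wrist','w16.png'); W=cloud(c); 
P=W.reshape(-1,3); P=P[np.isfinite(P[:,2])&(P[:,2]>.034)&(P[:,2]<.045)&(abs(P[:,0]-.685)<.05)&(abs(P[:,1]-.06)<.055)]
print(len(P)); fit(P); print(pose())
```

```text
1231
origin [673.   56.5] x-axis deg -81.2 grip [669.9  76.3] rms 3.02
(array([671.1,  73.4, 141.4]), 7.76, 0.526, array([ 0.5, -1.8,  0.1]))
```

View pics/w16.png

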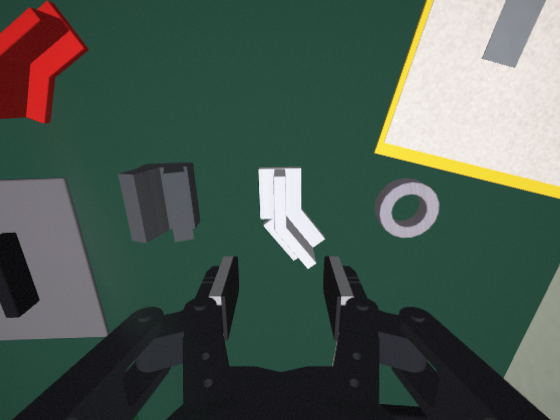

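The silver bent bracket is at (280,200), with its straight arm between the jaws. The red look-alike at (40,65) is left alone. I'm picking up the silver one.

Request:
play_rows(offset=[[-1, 1, -40], [0, 0, -40], [0, 0, -30], [0, 0, -13], [0, 0, -5], [0, 0, 0]], spin=[0, 0, 0, 0, 0, 0])

```text
time: 28.35
eef_pos: [0.6711, 0.074, 0.0148]
ee_rot: [[0.991, 0.135, 0.0], [0.135, -0.991, -0.0], [0.0, 0.0, -1.0]]
ft_force: [0.7, 0.1, 0.9]
gripper_width: 0.53
```

Request:
play_rows(offset=[[0, 0, 0], [0, 0, 0], [0, 0, 0], [0, 0, 0], [0, 0, 30], [0, 0, 45], [0, 0, 45], [0, 0, 0]], spin=[0, 0, 0, 0, 0, 0, 0, 0], gripper=0)

```text
time: 29.15
eef_pos: [0.6748, 0.0748, 0.1417]
ee_rot: [[0.991, 0.136, 0.011], [0.136, -0.991, 0.0], [0.011, 0.002, -1.0]]
ft_force: [1.3, -0.1, -1.2]
gripper_width: 0.105
```

Request:
play_rows(offset=[[-21.6, -36.9, 0], [-21.6, -36.9, 0], [-21.6, -36.9, 0], [-21.6, -36.9, 0], [-21.6, -36.9, 0], [-21.6, -36.9, 0], [-21.6, -36.9, 0], [-21.6, -36.9, 0], [-21.6, -36.9, 0], [-21.6, -36.9, 0]], spin=[-7.2, -7.2, -7.2, -7.2, -7.2, -7.2, -7.2, -7.2, -7.2, -7.2])

```text
time: 30.15
eef_pos: [0.4537, -0.2956, 0.1342]
ee_rot: [[0.431, -0.902, 0.0], [-0.902, -0.431, -0.0], [0.0, -0.0, -1.0]]
ft_force: [0.8, -0.6, -1.0]
gripper_width: 0.106
```

Request:
play_rows(offset=[[-21.6, -36.7, 0], [-21.6, -36.7, 0], [0, 0, 0], [0, 0, 0]], spin=[-7.2, -7.2, 0, 0])

```text
time: 30.55
eef_pos: [0.411, -0.3682, 0.134]
ee_rot: [[0.197, -0.98, -0.0], [-0.98, -0.197, 0.001], [-0.001, -0.0, -1.0]]
ft_force: [0.4, -0.2, -2.2]
gripper_width: 0.103
```

```bash
python3 -c "
from m import *
wr('w17.png',.050,.07); c=snap('scene'); cv2.imwrite('pics/s17.png',cv2.resize(c['color'][150:300,60:260,::-1],None,fx=3.5,fy=3.5))"
```

```text
[248. 114.] [ 434.8 -343.9  231.8  173.3   11.2] 18804 60.9
[530. 309.] [ 375.1 -593.8   95.7    6.8  -11. ] 2409 60.5
(array([ 411.5, -367.3,  134. ]), -78.57, 0.106, array([-0. ,  0.7, -1.6]))
```

View pics/w17.png

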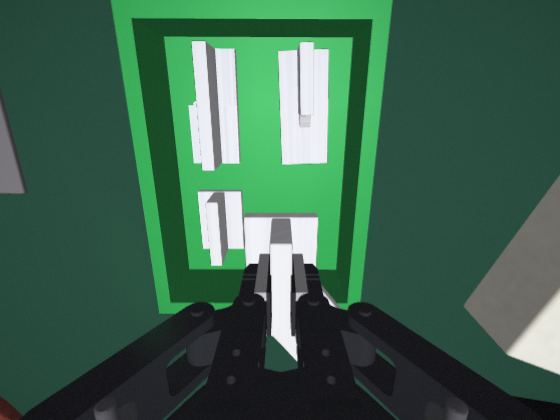

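View pics/s17.png

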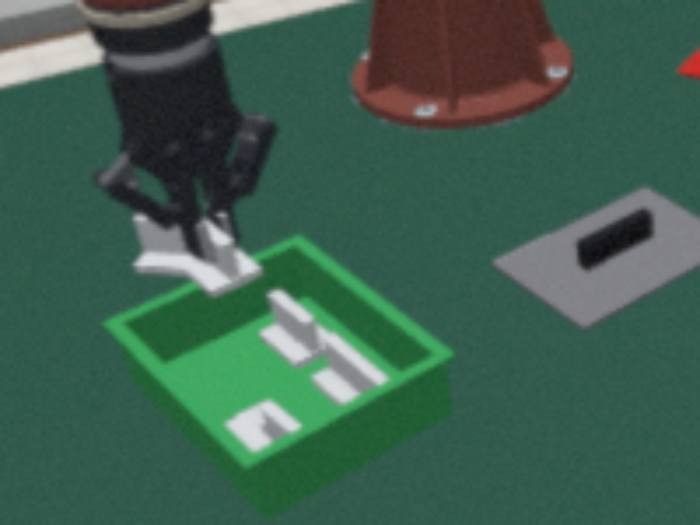

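The bent bracket lines up with its free cell, with gaps on all sides. I'm lowering it.

Request:
play_rows(offset=[[0, 0, -30], [0, 0, -40], [0, 0, -25], [0, 0, -12], [0, 0, -5], [0, 0, 0]], spin=[0, 0, 0, 0, 0, 0])

```text
time: 31.25
eef_pos: [0.4122, -0.3675, 0.0226]
ee_rot: [[0.199, -0.98, 0.0], [-0.98, -0.199, -0.0], [0.0, -0.0, -1.0]]
ft_force: [-0.1, -0.0, -1.3]
gripper_width: 0.102
```

Request:
play_rows(offset=[[0, 0, 0], [0, 0, 0], [0, 0, 0], [0, 0, 30], [0, 0, 45], [0, 0, 45]], spin=[0, 0, 0, 0, 0, 0], gripper=28)

```text
time: 31.85
eef_pos: [0.4113, -0.3675, 0.1439]
ee_rot: [[0.198, -0.98, -0.0], [-0.98, -0.198, 0.0], [-0.0, 0.0, -1.0]]
ft_force: [0.8, -0.4, 0.1]
gripper_width: 0.329
```

Run:
```python
from m import *
wr('w18.png'); c=snap('top','t18.png'); W=cloud(c); all(W)
```

```text
[238. 133.] [ 434.8 -343.7  212.   151.1   11.1] 4533 38.8
[209. 104.] [ 477.8 -296.6   89.    10.5   11. ] 1921 45.7
[305.  79.] [ 512.3 -365.3   47.6    9.6   13.4] 896 45.9
[288. 220.] [ 397.7 -376.1   88.    24.    29.3] 1208 45.8
[218. 226.] [ 380.5 -316.3   58.    10.5   11.7] 910 45.6
[519. 268.] [ 394.1 -596.6  134.3    4.6  -10.7] 2186 38.4
[281. 281.] [ 336.  -381.7   49.7    2.5  -79.5] 524 38.7
[550. 416.] [ 219.9 -722.1   27.9    3.   -89.3] 115 33.9
(array([ 414. , -370.4,  151.5]), -78.6, 0.326, array([ 1.9, -2.4,  5.8]))
short [0. 0. 0. 0. 0.] 0 nan
bent [0. 0. 0. 0. 0.] 0 nan
sA [0. 0. 0. 0. 0.] 0 nan
sB [0. 0. 0. 0. 0.] 0 nan
chip [0. 0. 0. 0. 0.] 0 nan
rib [0. 0. 0. 0. 0.] 0 nan
lidbar [422.4 -35.3  80.1  14.  -80. ] 153 38.4
red [454.8 159.5  88.7  22.   59.5] 129 40.0
```

View pics/w18.png

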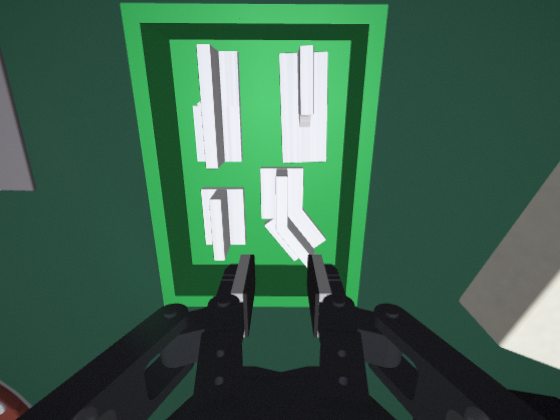

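View pics/t18.png

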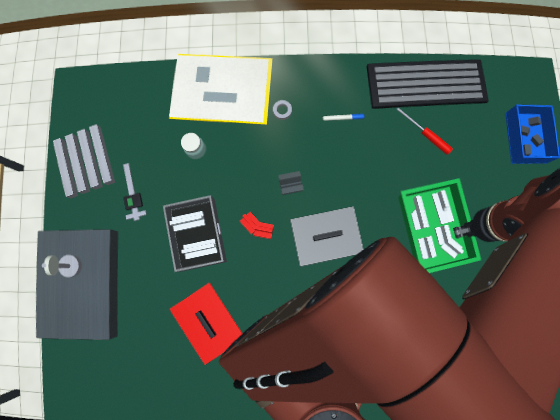

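All the brackets are sorted: four faulty in the bin and two sound in the box. The silver-grey lid is at (327,236). The red one at (207,323) is the look-alike.

Request:
play_rows(offset=[[1, 30, 0], [1, 30, 0], [1, 30, 0], [1, 30, 0], [1, 30, 0], [1, 30, 0], [1, 30, 0], [1, 30, 0], [1, 30, 0], [1, 31, 0]], spin=[8, 8, 8, 8, 8, 8, 8, 8, 8, 8.3], gripper=50)

```text
time: 32.95
eef_pos: [0.4217, -0.0658, 0.1427]
ee_rot: [[0.999, 0.035, 0.001], [0.035, -0.999, -0.0], [0.001, 0.0, -1.0]]
ft_force: [-0.3, 0.2, -0.0]
gripper_width: 0.587
```

Request:
play_rows(offset=[[0, 31, 0], [0, 0, 0], [0, 0, 0]], spin=[8.2, 0, 0])

```text
time: 33.25
eef_pos: [0.4218, -0.0356, 0.1426]
ee_rot: [[0.985, 0.172, 0.001], [0.172, -0.985, -0.0], [0.001, 0.001, -1.0]]
ft_force: [-0.9, -0.7, -0.1]
gripper_width: 0.586
```

Run:
```python
from m import *
wr('w19.png',.033,.043); c=snap('wrist'); W=cloud(c)
P=W.reshape(-1,3); P=P[np.isfinite(P[:,2])&(P[:,2]>.007)&(P[:,2]<.016)&(abs(P[:,0]-.4215)<.13)&(abs(P[:,1]+.035)<.15)]; print('plate',*rect(P))
```

```text
[339.   5.] [437.2 118.   11.    6.2  10.6] 174 40.8
[452. 118.] [542.7  57.3  59.2   4.3 -81.4] 200 38.8
[495. 119.] [575.6  62.7  59.8   6.3 -80.8] 1020 38.0
[278. 202.] [419.4 -34.6  79.   13.9 -79.8] 1441 39.8
[162. 401.] [ 331.5 -282.2   39.6    3.3   10.8] 298 38.2
(array([421.9, -36.2, 142.6]), 9.83, 0.587, array([-0.4, -0.4, -0.1]))
plate [451.5  -2.9 234.6 208.5 -79.9] 24412 12.0
```

View pics/w19.png

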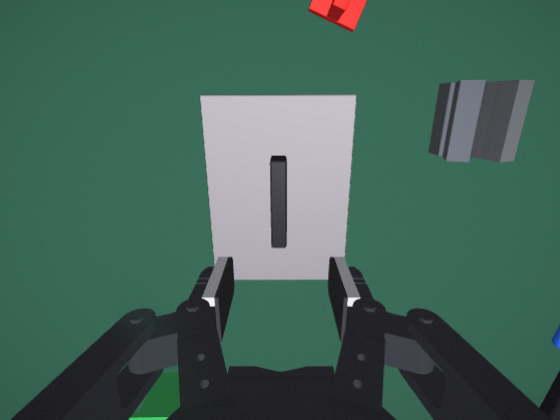

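The lid's bar is centred at (278,202), between the jaws. I'm gripping it.

Request:
play_rows(offset=[[-1, 0.5, -40], [0, 0, -40], [0, 0, -30], [0, 0, -12], [0, 0, -4], [0, 0, 0]], spin=[0.2, 0, 0, 0, 0, 0])

```text
time: 33.95
eef_pos: [0.4206, -0.036, 0.0162]
ee_rot: [[0.985, 0.174, -0.001], [0.174, -0.985, 0.0], [-0.001, -0.0, -1.0]]
ft_force: [0.3, 1.3, -0.5]
gripper_width: 0.583
```

Request:
play_rows(offset=[[0, 0, 0], [0, 0, 0], [0, 0, 0], [0, 0, 0], [0, 0, 0]], spin=[0, 0, 0, 0, 0], gripper=0)

```text
time: 34.45
eef_pos: [0.4213, -0.0356, 0.0172]
ee_rot: [[0.985, 0.175, 0.002], [0.175, -0.985, -0.001], [0.001, 0.001, -1.0]]
ft_force: [-1.1, -0.8, 6.0]
gripper_width: 0.151
```

Request:
play_rows(offset=[[0, 0, 20], [0, 0, 40], [0, 0, 40], [0, 0, 40], [0, 0, 0], [0, 0, 0]], spin=[0, 0, 0, 0, 0, 0])

```text
time: 35.05
eef_pos: [0.4212, -0.0354, 0.157]
ee_rot: [[0.984, 0.175, 0.002], [0.175, -0.984, -0.001], [0.002, 0.001, -1.0]]
ft_force: [-0.5, -0.7, -2.0]
gripper_width: 0.151
```

Run:
```python
from m import *
print(pose())
c=snap('wrist','w20.png'); c=snap('top','t20.png'); W=cloud(c)
P=W[150:330,230:420].reshape(-1,3); P=P[np.isfinite(P[:,2])&(P[:,2]>.12)&(P[:,2]<.17)]; print(*rect(P) if len(P) else 'none')
P=rib(W,194,233,34,42,.054,.07); print('box',*rect(P))
P=rib(W,194,233,30,36,.035,.05); print(len(P))
```

```text
(array([421.2, -35.4, 157. ]), 10.11, 0.151, array([-0.5, -0.7, -2. ]))
[413.6  16.5 134.3  77.9  10.1] 1233 149.4
box [435.1 330.2 185.1 136.6  10.6] 546 61.4
476
```

View pics/w20.png

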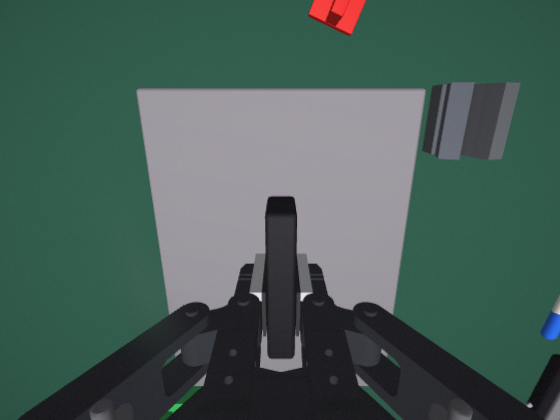

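View pics/t20.png

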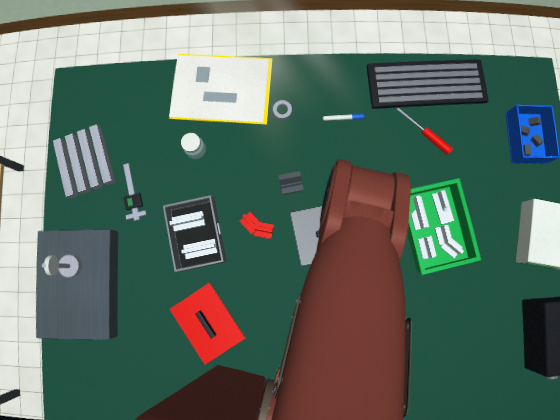

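The lid hangs level in the grip. The box and bin contents are unchanged. Next I'll work out the box centre relative to the brackets I placed at known tool positions.

Run:
```python
from m import *
c=snap('top'); W=cloud(c)
z=W[...,2]; m=np.zeros(z.shape,np.uint8); s=(slice(200,268),slice(168,222)); m[s]=((z>.038)&(z<.050))[s]
m=cv2.morphologyEx(m,cv2.MORPH_OPEN,np.ones((2,2)))
n,l,st,ce=cv2.connectedComponentsWithStats(m)
for i in range(1,n):
    if st[i,4]>40: print(np.round(ce[i]),*rect(W[l==i]))
P=rib(W,194,233,34,42,.056,.066); print('box',*rect(P))
```

```text
[186. 220.] [472.5 354.7  90.9   8.  -78.8] 131 nan
[198. 249.] [392.6 322.4  96.9   8.  -78.9] 124 43.1
box [435.  329.8 184.3 135.8  10.8] 496 61.5
```

Request:
play_rows(offset=[[0.8, 24, 0], [0.8, 24, 0], [0.8, 24, 0], [0.8, 24, 0], [0.8, 24, 0], [0.8, 24, 0], [0.8, 24, 0], [0.8, 24, 0], [0.8, 24, 0], [0.8, 24, 0]], spin=[6, 6, 6, 6, 6, 6, 6, 6, 6, 6])

```text
time: 36.2
eef_pos: [0.4276, 0.2054, 0.1548]
ee_rot: [[0.336, 0.942, -0.003], [0.942, -0.336, -0.001], [-0.002, -0.002, -1.0]]
ft_force: [0.8, 0.1, -1.6]
gripper_width: 0.15
```

Request:
play_rows(offset=[[0.9, 25, 0], [0.9, 25, 0], [0.9, 25, 0], [0.9, 25, 0], [1, 24, 0], [0, 0, 0], [0, 0, 0], [0, 0, 0]], spin=[6, 6, 6, 6.2, 6.3, 0, 0, 0])

```text
time: 37.0
eef_pos: [0.4327, 0.3278, 0.1554]
ee_rot: [[-0.182, 0.983, -0.002], [0.983, 0.182, -0.001], [-0.001, -0.002, -1.0]]
ft_force: [1.1, 0.1, -0.6]
gripper_width: 0.151
```

Run:
```python
from m import *
print(pose())
c=snap('wrist','w21.png'); W=cloud(c)
P=W.reshape(-1,3); P=P[np.isfinite(P[:,2])&(P[:,2]>.13)&(P[:,2]<.16)&(abs(P[:,0]-.434)<.13)&(abs(P[:,1]-.33)<.13)]
print('lid',*rect(P))
```

```text
(array([432.7, 327.8, 155.4]), 100.51, 0.151, array([ 1.1,  0.1, -0.6]))
lid [432.6 328.2 181.3 134.4  10.4] 51110 150.3
```

View pics/w21.png

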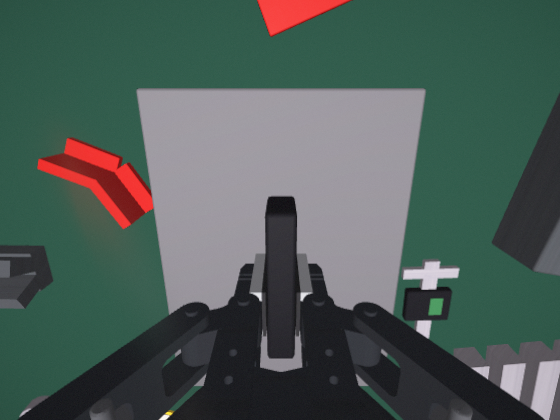

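The wrist camera puts the held lid at (432.6, 328.2) mm, 10.4°. The box is at about (432.7, 328.4) mm, 10.6°. I'm lowering in stages.

Request:
play_rows(offset=[[0.5, 0.5, -20], [0, 0, -30], [0, 0, -20], [0, 0, -5], [0, 0, 0], [0, 0, 0]], spin=[0.1, 0, 0, 0, 0, 0])

```text
time: 37.65
eef_pos: [0.4345, 0.3293, 0.0823]
ee_rot: [[-0.185, 0.983, 0.001], [0.983, 0.185, 0.001], [0.0, 0.001, -1.0]]
ft_force: [0.3, 0.4, -2.0]
gripper_width: 0.147
```

Run:
```python
from m import *
print(pose())
c=snap('scene'); cv2.imwrite('pics/s22.png',cv2.resize(c['color'][110:240,260:420,::-1],None,fx=4.5,fy=4.5,interpolation=cv2.INTER_CUBIC))
```

```text
(array([434.5, 329.3,  82.3]), 100.66, 0.147, array([ 0.3,  0.4, -2. ]))
```

View pics/s22.png

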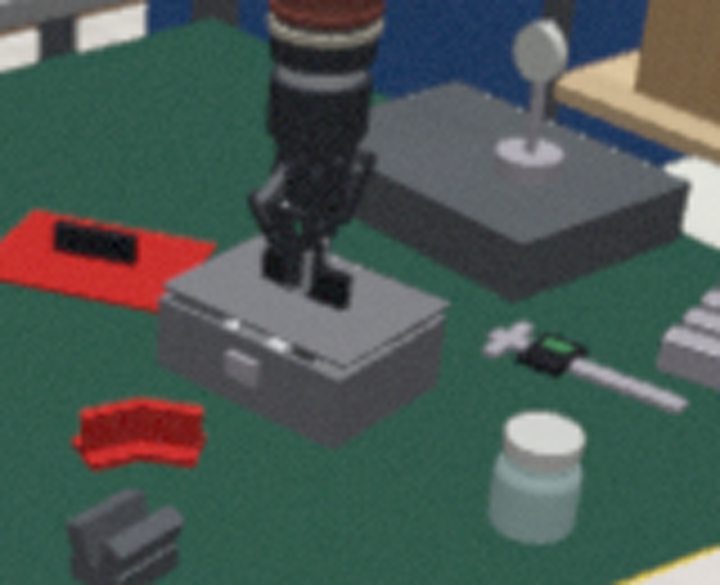

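The lid sits square over the box with a small even gap. I'm lowering it the rest of the way.

Request:
play_rows(offset=[[-0.3, -0.3, -4], [0, 0, -3], [0, 0, -2], [0, 0, 0], [0, 0, 0]], spin=[0, 0, 0, 0, 0])

```text
time: 38.2
eef_pos: [0.4336, 0.329, 0.0733]
ee_rot: [[-0.186, 0.983, 0.001], [0.983, 0.186, 0.0], [0.0, 0.001, -1.0]]
ft_force: [-3.7, -2.2, 10.6]
gripper_width: 0.149
```

The step has entered and there is light contact at the expected height. I'm releasing and rising.

Request:
play_rows(offset=[[0, 0, 0], [0, 0, 0], [0, 0, 0], [0, 0, 0]], spin=[0, 0, 0, 0], gripper=40)

```text
time: 38.6
eef_pos: [0.4334, 0.3289, 0.0722]
ee_rot: [[-0.186, 0.983, -0.0], [0.983, 0.186, -0.0], [-0.0, -0.0, -1.0]]
ft_force: [0.7, -0.3, -0.4]
gripper_width: 0.472
```

Request:
play_rows(offset=[[0, 0, 20], [0, 0, 40], [0, 0, 40], [0, 0, 40], [0, 0, 0], [0, 0, 0]], spin=[0, 0, 0, 0, 0, 0])

```text
time: 39.2
eef_pos: [0.4339, 0.3292, 0.2129]
ee_rot: [[-0.186, 0.983, 0.002], [0.983, 0.186, 0.001], [0.001, 0.002, -1.0]]
ft_force: [-1.0, -0.2, -0.2]
gripper_width: 0.475
```

Run:
```python
from m import *
print(pose())
c=snap('wrist','w23.png'); W=cloud(c)
P=W.reshape(-1,3); P=P[np.isfinite(P[:,2])&(P[:,2]>.058)&(P[:,2]<.078)&(abs(P[:,0]-.434)<.13)&(abs(P[:,1]-.33)<.13)]
print('lid',*rect(P))
A=np.c_[P[:,:2]-P[:,:2].mean(0),np.ones(len(P))]; k=np.linalg.lstsq(A,P[:,2],rcond=None)[0]; print('tilt',k)
P=W.reshape(-1,3); P=P[np.isfinite(P[:,2])&(P[:,2]>.088)&(P[:,2]<.1)&(abs(P[:,0]-.434)<.06)&(abs(P[:,1]-.33)<.06)]
print('bar',*rect(P))
c=snap('scene'); cv2.imwrite('pics/s23.png',cv2.resize(c['color'][110:240,260:420,::-1],None,fx=4.5,fy=4.5,interpolation=cv2.INTER_CUBIC))
```

```text
(array([433.9, 329.2, 212.9]), 100.7, 0.475, array([-1. , -0.2, -0.2]))
lid [433.3 329.  182.7 135.2  10.6] 22255 68.1
tilt [0.00101264 0.00125794 0.06804683]
bar [432.9 329.5  79.1  13.6  10.2] 1301 96.0
```

View pics/s23.png

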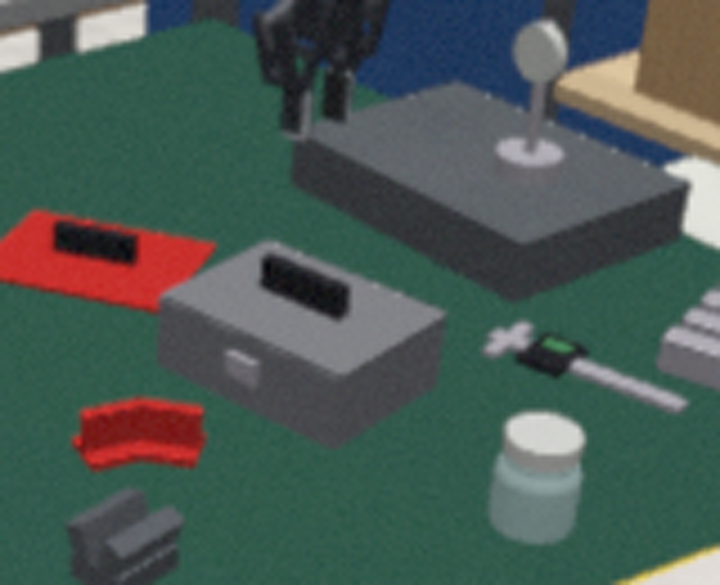

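View pics/w23.png

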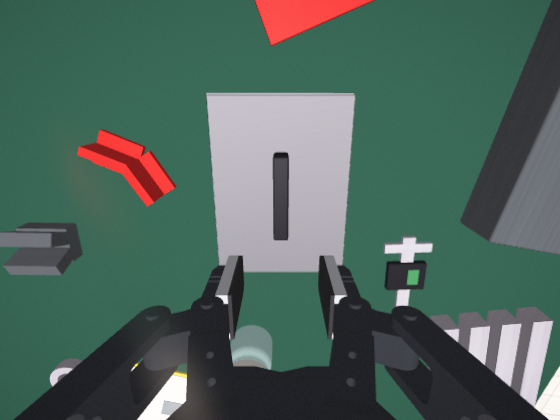

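The lid is flush on the box: plate top 68 mm (67 nominal, and this camera reads about 1 mm high), tilt about 0.002 rad. One last look at the whole bench.

Run:
```python
from m import *
c=snap('top','t24.png'); W=cloud(c)
print('lid top',*rect(rib(W,194,233,34,42,.055,.078)))
print('bar',*rect(rib(W,194,233,25,25,.085,.105)))
W0=np.load('W0.npy')
for n,(u,v,r) in dict(vblock=(291,182,16),jar=(192,145,16)).items():
    for w in (W0,W): print(n,*rect(rib(w,u,v,r,r,.03,.09)))
```

```text
lid top [435.5 330.2 185.2 136.3  10.8] 2666 66.9
bar [421.8 327.9  50.3  12.8   9.8] 95 94.3
vblock [570.6  61.8  59.8  55.2 -80.4] 336 43.8
vblock [570.6  61.8  59.9  55.3 -80.6] 337 44.1
jar [681.7 332.4  56.3  56.1  -2.6] 425 74.2
jar [681.4 331.9  56.8  55.   87.6] 430 73.8
```

View pics/t24.png

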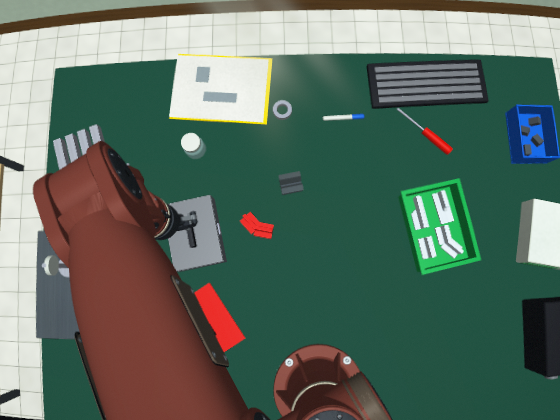

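The lid is closed on the box at (195,233), the four faulty brackets are in the bin at (440,228), and the bystanders are in place. The top camera puts the lid centre at (435.5, 330.2) mm and measured the box at (435, 330) mm. I'm handing in.

```bash
python3 -c "
from cell import close_job
print(close_job())"
```

```text
the job is handed in; nothing more can be done
None
```

I sorted all six brackets, closed the lid on the sample box and handed the job in at about 39 s of the 208 s allowed. No verdict was reported.

- **Sorting:** The two sound brackets are in the sample box. The short, bent, chipped and broken-rib ones stand side by side in the reject bin.
- **Lid:** It reads about 0.5 mm from the box centre and is aligned within about 0.2°. It is flat (tilt about 0.002 rad), with its top at 67–68 mm against 67 mm nominal. The gripper was open and about 14 cm above it at hand-in.
- **Bystanders:** The V-block and jar measured unmoved. In the last top picture the screwdriver, marker, ring gauge and both red look-alikes were in place. The arm hid the caliper there, but it was in place in the scene picture taken after the lid closed.
- **Disagreements:** The top and wrist cameras differed by 2–3 mm, mostly in x, so I used values between the two. The last top-camera reading of the lid bar was off because the gripper partly hid it, so I relied on the wrist reading. I saw no knock to any piece.

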